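Bar the vacuum pump over and present its oil gauge rod

ROBOT

A 7-joint arm with a two-finger parallel gripper is mounted at the origin on the work surface. World frame = base frame: x ahead of the robot, y to its left, z up, the work surface at z = 0. Lengths are in m, angles in degrees, forces in N, time in s.
With the tool pointing down it reaches from about 0.4 to 0.85 m from the base axis. Payload 4.5 kg.
Tool frame: the origin (TCP) lies at the very end of the fingers, on their centre line; the grasp point (between the pads) lies 19 mm behind it; z points along the fingers, y is the direction in which the jaws open and shut (so a half turn about z gives the same grasp; the last joint's range is limited). The gripper opens to 88 mm and grips with 3 to 60 N. Pads are 18 mm wide; open, the fingers measure 123 mm over their backs; the gripper's body (75 mm by 187 mm) begins 45 mm behind the grasp point.
Start: joints at [-73.407, 39.483, -11.15, 89.685, 9.013, 51.709, -12.324], TCP at [0.158, 0.605, 0.239] pointing down, gripper open.
Joint ranges: [-172.22, 172.22], [-26.19, 119.32], [-84.43, 86.54], [7.71, 146.69], [-57.33, 237.33], [2.42, 119.75], [-152.13, 152.13]. Speed limits (degrees/s): [147.25, 147.25, 180, 180, 180, 180, 180].

INTERFACE

Orientations are given as [roll, pitch, yaw] about the fixed x, y, z axes, in that order (R = Rz(yaw) Ry(pitch) Rx(roll)).
In Python, from workcell import ctrl gives the robot as it stands. The module is installed in compiled form; this text tells all that it offers.
- The arm moves only by the tool step_arm, never from a script. Its argument "steps" is a list of rows, each a list of 5 numbers: the opening, from -1 (shut) to 1 (fully open), then the shift along the tool's x, y, z in units of 0.15 m (1.0 is 0.15 m), then the turn about the tool's z in units of 90 degrees (1.0 is 90 degrees). A call has 1 to 8 rows; each row is the pose to reach, as a shift and turn from the pose commanded when the call began, along the tool's axes at that moment; what a row does not reach only later rows make up. A row lasts 1/10 s, in which the tool goes at most 50 mm and 8.59 degrees, less where a joint would pass 70% of its speed; a pose out of reach is approached as far as the arm can. A call with a number of a shift or a turn outside -1 to 1 is refused whole. A call with a gripper value outside its range is refused whole. The fingers move at their own pace and stop on an object; "newtons" is the grip in N (left out, the last holds). Time passes only in rows, so rows that repeat a pose let the fingers close. It gives the time, the measured TCP pose, the force and the opening at its end, in the units of the state.
- ctrl.get_state(): the state, without advancing time (a new reading comes with each control period).
- ctrl.snapshot(name): name is "scene" or "top"; returns the picture (400x640x3 uint8, blue, green, red); there is no depth.
- ctrl.camera_info(name): a dict with "vfov" (degrees; the focal length in pixels is half the picture's height over the tangent of half this angle, whatever the lens; pixels are square), "cx", "cy" (the principal point, pixels), "pose" (4x4, takes a point from camera to world coordinates). Camera axes: x right, y down, z forward; pixel columns grow to the right and rows downward; lengths in m; the calibration is good to about 2 mm. A picture is of the moment at which its call begins. camera_info takes no time and is no camera call.
- ctrl.job_done(): hands the job in, once; it reports no verdict.
The state is a dict: "t": time; "qpos": joint angles; "joint_vel": joint speeds; "effort": joint torques, N m; "tcp_pos": TCP position; "orientation": TCP orientation; "ft_force": force on the tool from outside, world axes, zero at the start; "wrist_torque": the same for the moment, N m; "grip_width": finger opening in m.
Only numpy, scipy, OpenCV 4.12 (cv2) and the standard library are available. Lean on these libraries where they do the work, as an engineer would, in place of code of your own. Each camera call takes 0.05 s, during which the arm holds its last target.

TASK

The bench vacuum pump has stood idle: first turn its red wheel by the white spinner handle one full turn clockwise (seen from above) and leave it there. Then take the gauge rod from its cradle, push it down the pump's slanted yellow neck until the collar stops on the rim, draw it right out again, and hold it level in the air with its tip a few centimetres above the middle of the reading stand's white tile. Finish while holding it there, still and touching nothing else, and leave the other things on the bench where they are.

Things in the scene. Friction and masses are not known exactly. Their poses are not given: they have to be found in the camera images.
- wheel (a joint): turning angle (rad) of the pump's red barring wheel, seen from above growing clockwise; at the start it is within 0.1 of 0, and one full turn brings it to 6.28. Stiff dry friction of 0.12 N m: it stays where it is left. No end stop within the first turn (it can turn from -0.6 to 12).
- wheel_axis (a point): centre of the upper face of the red wheel (128 mm diameter, 12 mm thick, lying flat on top of the pump's blue block, upper face 163 mm above the table, vertical axis; a steel hub stands 4 mm above this face).
- spinner_grip (a point): point on the axis of the white upright spinner handle of the wheel: a 22 mm diameter cylinder, 44 mm tall, that turns freely about its own upright axis; this point lies 28 mm above the wheel's upper face, 19 mm below the handle's top, and 50 mm from the wheel's axis, on a circle about it.
- pump: bench vacuum pump, fixed to the table, about 155 x 310 mm and 140 mm high without the wheel: grey oil case on its -y side (with a 32 mm wide aluminium stub on top, 168 mm above the table), blue finned block with the red wheel on its +y side. Origin at table height; z up; the slanted gauge neck points towards its +x. At the start it is yawed up to 0.25 either way.
- neck: yellow guide tube of the oil gauge, fixed to the pump, slanting up out of the oil case. Origin at the centre of its open mouth (135 mm above the table); its z axis points out of the mouth along the tube, 35 degrees above level, towards the pump's +x. Bore 13 mm, outside 23 mm, straight and empty for 120 mm and more; the flat rim at the mouth is what the collar stops on.
- gauge: gauge rod, lying level in its cradle. Origin on its axis at the collar's face that meets the tube. +x runs along the handle: brass collar (26 mm diameter) from x=0 to 8 mm, orange handle (14 mm wide in y, 16 mm in z) from 8 to 108 mm. The steel shaft, 8 mm diameter with rounded end and black graduation rings, runs along -x to the tip at x = -117 mm. At the start z is up and the tip points roughly back towards the robot.
- gauge_handle (a point): middle of the orange handle, on the rod's axis, 55 mm from the origin; 75 mm above the table at the start, free on both sides for the fingers. The rod weighs 70 to 120 g and balances about 15 mm from here towards the collar.
- gauge_tip (a point): the rounded tip of the rod, 117 mm from the origin.
- cradle: grey cradle, fixed, base 190 x 60 x 12 mm, two notched uprights (12 mm thick) at x = +100 mm (under the handle's end) and x = -30 mm (under the shaft), 78 mm tall, 44 mm wide; it holds the rod 75 mm above the table along its x axis. Origin on the table below the rod's origin.
- stand: reading stand, fixed: a pedestal with a 70 mm square white tile, 76 mm dark frame, top 90 mm above the table. Origin at its foot.
- tile (a point): centre of the white tile's upper face, 90 mm above the table.
- tip_box: bystander: blue pipette-tip box with clear lid, 120 x 85 x 78 mm; leave alone. Origin at its underside.
- tube_rack: bystander: blue rack with ten capped tubes, 130 x 70 x 68 mm; leave alone. Origin at its underside.
- wash_bottle: bystander: white wash bottle with spout, 62 mm diameter, 185 mm tall; leave alone. Origin at its underside.
- beaker: bystander: glass beaker, 70 mm diameter, 90 mm tall; leave alone. Origin at its underside.
- reagent_jar: bystander: small jar with blue cap, 48 mm diameter, 70 mm tall; leave alone. Origin at its underside.
- amber_bottle: bystander: amber bottle with black cap, 60 mm diameter, 140 mm tall; leave alone. Origin at its underside.
- spatula: bystander: spatula with black handle, 170 mm long, lying flat; leave alone. Origin on the table under it.
Mind the look-alikes: they are no part of the job. There is more than one size of the gauge; the one meant has the size given above.

How it is judged:
By the outcome, as a careful person would: the job done as asked, in the order asked, and still so for the second after the job is handed in, while the arm keeps its last pose, push and grip.
It also fails if it takes over 72 s, if anything falls off the work surface, if the arm or the gripper's body presses on something with over 40 N, if the wrist force passes 120 N, or if a joint passes its speed limit or range.

## Working session

There is one attempt and no reset: what is moved stays moved. The work goes in short steps, Python scripts to look and compute and a tool call to move; the robot and the scene stay as the last step left them, time stands still between calls to the robot, and variables do not carry over. Pictures are saved under pics/ and viewed, and the job is handed in when it is done.

Besides the shell and the picture viewer there is one more tool, called after "Emit:" as a command line: name --pt "numbers of a row" for each row, then --argument value for the rest. step_arm: Moves the arm, as the interface text tells. Its arguments: {"type":"object","properties":{"steps":{"type":"array"},"newtons":{"type":"number"}},"required":["steps"]}

```bash
mkdir -p pics; python3 - <<'E'
from workcell import ctrl
import cv2, numpy as np
np.set_printoptions(precision=4,suppress=True)
print(ctrl.get_state())
for n in ("scene","top"):
    im=ctrl.snapshot(n); cv2.imwrite(f"pics/{n}0.png",im); print(n,ctrl.camera_info(n))
E
```

```text
{'t': 0.0, 'qpos': array([-73.4075,  39.5337, -11.1442,  89.7445,   9.013 ,  51.7091,
       -12.3243]), 'joint_vel': array([-0.0104,  0.0203,  0.0029, -0.0124,  0.0187, -0.0712,  0.0486]), 'effort': array([ -0.0002, -52.7555,  -1.2671, -15.3431,  -0.0526,   0.0063,
         0.0002]), 'tcp_pos': array([0.158 , 0.604 , 0.2379]), 'orientation': array([-179.8949,    0.0082,  165.3486]), 'ft_force': array([-0.4791,  0.0765, -0.0559]), 'wrist_torque': array([-0.0052, -0.0019, -0.0065]), 'grip_width': 0.08830829329983017}
scene {'vfov': 50.417892627745104, 'cx': 320.2020210816364, 'cy': 200.12850738810386, 'pose': array([[ 0.8033,  0.4779, -0.3555,  1.0324],
       [ 0.5955, -0.6559,  0.4639, -0.7207],
       [-0.0115, -0.5843, -0.8115,  1.2362],
       [ 0.    ,  0.    ,  0.    ,  1.    ]])}
top {'vfov': 53.23739940387494, 'cx': 321.9824579906687, 'cy': 198.3961069803152, 'pose': array([[ 0.0091, -0.9947,  0.1025,  0.4438],
       [-0.9999, -0.0096, -0.0044, -0.1051],
       [ 0.0054, -0.1024, -0.9947,  1.1999],
       [ 0.    ,  0.    ,  0.    ,  1.    ]])}
```

View pics/scene0.png

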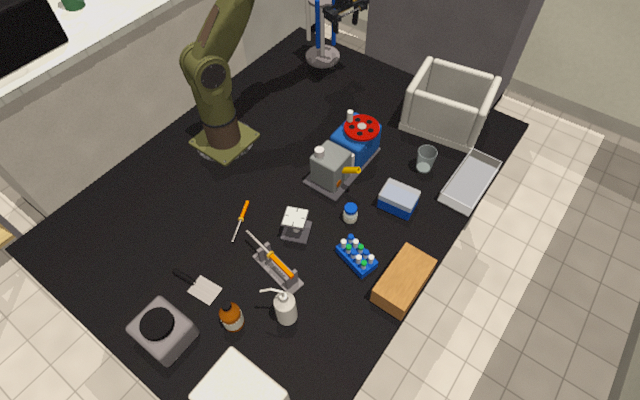

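View pics/top0.png

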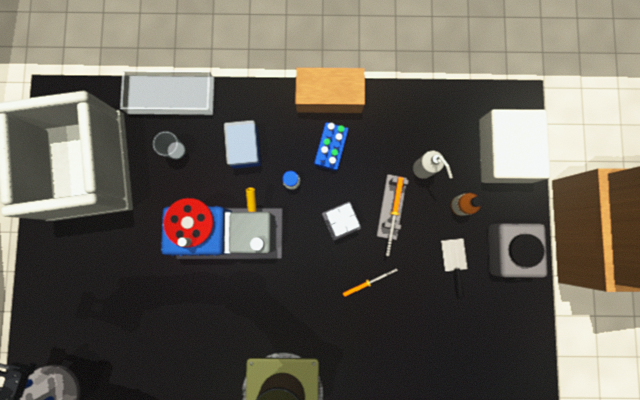

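```bash
cat > h.py <<'E'
import cv2, numpy as np
np.set_printoptions(precision=4,suppress=True)
from workcell import ctrl
def cam(n):
    i=ctrl.camera_info(n); f=200/np.tan(np.radians(i['vfov']/2)); return f,i['cx'],i['cy'],np.array(i['pose'])
def ray(n,u,v):
    f,cx,cy,P=cam(n); d=P[:3,:3]@np.array([(u-cx)/f,(v-cy)/f,1]); return P[:3,3],d/np.linalg.norm(d)
def plane(n,u,v,z):
    o,d=ray(n,u,v); return o+d*(z-o[2])/d[2]
def proj(n,p):
    f,cx,cy,P=cam(n); q=P[:3,:3].T@(np.array(p)-P[:3,3]); return np.array([cx+f*q[0]/q[2],cy+f*q[1]/q[2]])
def tri(a,b):
    (o1,d1),(o2,d2)=ray("top",*a),ray("scene",*b)
    s=np.linalg.lstsq(np.c_[d1,-d2],o2-o1,rcond=None)[0]
    p,q=o1+s[0]*d1,o2+s[1]*d2; return (p+q)/2,np.linalg.norm(p-q)
E
python3 - <<'E'
from h import *
t=cv2.imread('pics/top0.png'); s=cv2.imread('pics/scene0.png')
def crop(im,x,y,w,h,k,name): cv2.imwrite(name,cv2.resize(im[y:y+h,x:x+w],None,fx=k,fy=k,interpolation=cv2.INTER_CUBIC))
crop(t,150,170,150,110,5,'pics/c1.png'); crop(t,310,160,120,150,4,'pics/c2.png')
crop(s,295,95,110,110,5,'pics/c3.png'); crop(s,220,190,110,110,5,'pics/c4.png')
E
```

```text
(no output)
```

View pics/c1.png

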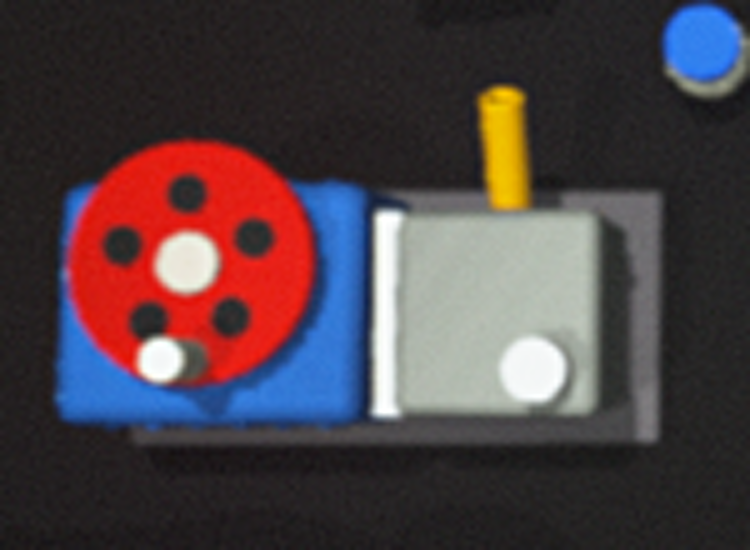

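View pics/c2.png

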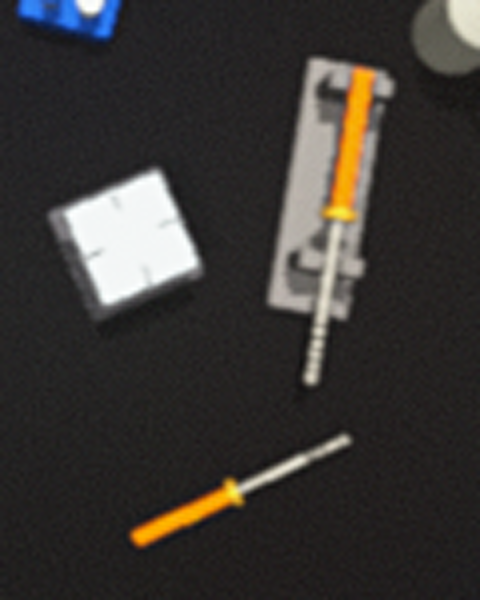

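View pics/c3.png

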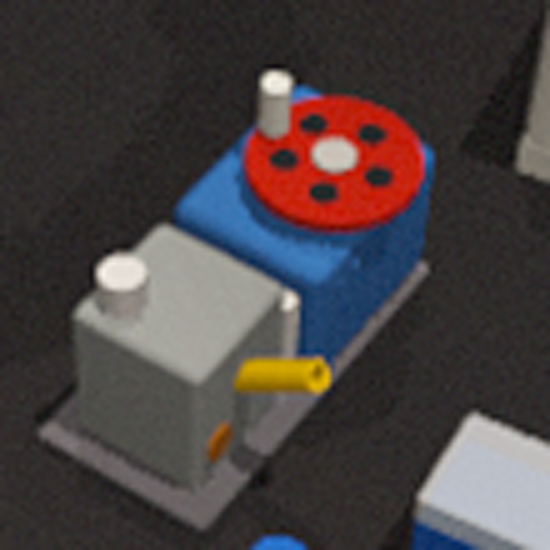

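View pics/c4.png

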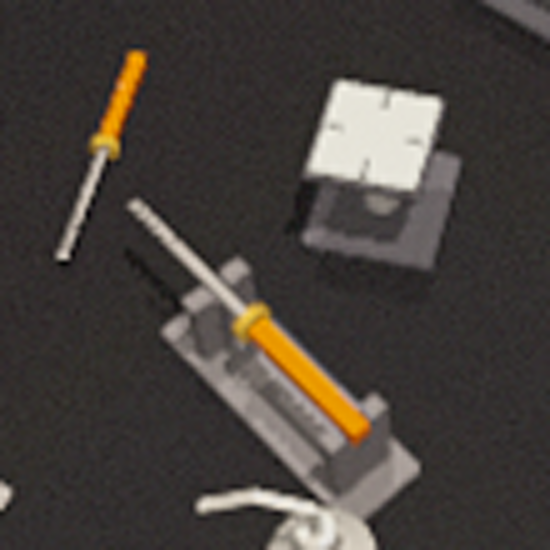

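```bash
cat > m.py <<'E'
from h import *
t=cv2.imread('pics/top0.png'); s=cv2.imread('pics/scene0.png')
def red(im):
    h=cv2.cvtColor(im,cv2.COLOR_BGR2HSV); m=((h[...,0]<6)|(h[...,0]>174))&(h[...,1]>170)&(h[...,2]>100)
    m=m.astype(np.uint8); n,l,st,c=cv2.connectedComponentsWithStats(m); k=1+np.argmax(st[1:,4])
    cs=cv2.findContours((l==k).astype(np.uint8),cv2.RETR_EXTERNAL,cv2.CHAIN_APPROX_NONE)[0]
    return max(cs,key=len)[:,0,:]
def circ(p):
    A=np.c_[2*p[:,:2],np.ones(len(p))]; x=np.linalg.lstsq(A,(p[:,:2]**2).sum(1),rcond=None)[0]
    return x[:2],np.sqrt(x[2]+x[:2]@x[:2])
if __name__=="__main__":
  for n,im in(("top",t),("scene",s)):
    c=cv2.convexHull(red(im).astype(np.int32))[:,0,:]
    cc=np.array([plane(n,u,v,.163 ) for u,v in c]); print(n,"wheel",circ(cc))
  f=lambda u,v,k,x,y:((u+.5)/k-.5+x,(v+.5)/k-.5+y)
  c1=lambda u,v:f(u,v,5,150,170); c2=lambda u,v:f(u,v,4,310,160); c3=lambda u,v:f(u,v,5,295,95); c4=lambda u,v:f(u,v,5,220,190)
  print("hub",plane("top",*c1(187,263),.167),plane("scene",*c3(335,155),.167))
  print("spinner top",plane("top",*c1(160,360),.210),plane("scene",*c3(277,83),.210))
  print("mouth",plane("top",*c1(502,95),.138),plane("scene",*c3(318,375),.135), tri(c1(502,95),c3(318,375)))
  print("neckbase top", plane("top",*c1(512,205),.09))
  print("stub",plane("top",*c1(533,369),.168),plane("scene",*c3(122,272),.168))
  print("tile",[plane("top",*c2(*q),.09) for q in((158,170),(200,268),(105,306),(58,217))],)
  print("tile s",[plane("scene",*c4(*q),.09) for q in((338,80),(442,97),(414,192),(307,176))],)
  print("gauge top: tip,collar,end",[plane("top",*c2(*q),.075) for q in((311,380),(340,213),(362,72))])
  print("gauge scn: tip,collar,end",[plane("scene",*c4(*q),.075) for q in((134,204),(250,322),(357,430))])
  print("dec",[plane("top",*c2(*q),.007) for q in((345,439),(233,492),(138,538))])
  print("base plate corners",[plane("top",*c1(*q),.0) for q in((660,440),(660,192),(133,440))])
E
python3 m.py
```

```text
top wheel (array([0.4866, 0.2368]), np.float64(0.0629737238557934))
scene wheel (array([0.49  , 0.2366]), np.float64(0.06423506067163134))
hub [0.4851 0.2381 0.167 ] [0.4888 0.2384 0.167 ]
spinner top [0.4355 0.235  0.21  ] [0.4387 0.2356 0.21  ]
mouth [0.5777 0.0832 0.138 ] [0.5779 0.0858 0.135 ] (array([0.5783, 0.0839, 0.1369]), np.float64(0.0012671955210677979))
neckbase top [0.5221 0.0845 0.09  ]
stub [0.4323 0.0581 0.168 ] [0.4338 0.0593 0.168 ]
tile [array([ 0.5484, -0.186 ,  0.09  ]), array([ 0.4803, -0.2153,  0.09  ]), array([ 0.4535, -0.1495,  0.09  ]), array([ 0.5149, -0.1164,  0.09  ])]
tile s [array([ 0.4555, -0.1474,  0.09  ]), array([ 0.5193, -0.1178,  0.09  ]), array([ 0.5495, -0.1864,  0.09  ]), array([ 0.4869, -0.2173,  0.09  ])]
gauge top: tip,collar,end [array([ 0.4034, -0.2944,  0.075 ]), array([ 0.5205, -0.3158,  0.075 ]), array([ 0.6214, -0.3325,  0.075 ])]
gauge scn: tip,collar,end [array([ 0.4035, -0.2927,  0.075 ]), array([ 0.5195, -0.3138,  0.075 ]), array([ 0.6187, -0.3316,  0.075 ])]
dec [array([ 0.358 , -0.3306,  0.007 ]), array([ 0.3188, -0.2478,  0.007 ]), array([ 0.285, -0.178,  0.007])]
base plate corners [array([0.3892, 0.0081, 0.    ]), array([0.5371, 0.0109, 0.    ]), array([0.3864, 0.3211, 0.    ])]
```

```bash
python3 - <<'E'
from h import *
t=cv2.imread('pics/top0.png'); s=cv2.imread('pics/scene0.png')
def line(n,im,box):
    h=cv2.cvtColor(im,cv2.COLOR_BGR2HSV); x,y,w,hh=box
    m=np.zeros(im.shape[:2],bool); m[y:y+hh,x:x+w]=True
    m&=(h[...,0]>18)&(h[...,0]<32)&(h[...,1]>150)&(h[...,2]>70)
    p=np.argwhere(m)[:,::-1].astype(np.float32); vx,vy,a,b=cv2.fitLine(p,cv2.DIST_L2,0,.01,.01).ravel()
    print(n,len(p),p.min(0),p.max(0),(vx,vy,a,b))
    o,d1=ray(n,a,b); _,d2=ray(n,a+20*vx,b+20*vy); N=np.cross(d1,d2); return o,N/np.linalg.norm(N)
o1,n1=line("top",t,(235,180,35,34)); o2,n2=line("scene",s,(335,160,35,20))
d=np.cross(n1,n2); d/=np.linalg.norm(d); d*=np.sign(d[2])
print("axis",d,"elev",np.degrees(np.arcsin(d[2])),"az",np.degrees(np.arctan2(d[1],d[0])))
# point on axis at z=.135
A=np.array([n1,n2,[0,0,1]]); print("pt z=.135",np.linalg.solve(A,[n1@o1,n2@o2,.135]))
# top view with elevation fixed
for z in (.09,.135):
    pass
# bin corners (top 83,95 / 131,205 ; scene 500,90 ...)
print("bin rim inner-right corner tri", tri((112,205),(401,130)), tri((5,214),(412,68)))
for q in((131,208),(108,200),(5,216)): print(plane("top",*q,0.),plane("top",*q,.15))
for q in((403,125),(412,63),(497,95)): print('s',plane("scene",*q,0.),plane("scene",*q,.15))
E
```

```text
top 214 [245. 187.] [255. 211.] (np.float32(0.092111565), np.float32(0.9957487), np.float32(250.56075), np.float32(198.97197))
scene 111 [342. 167.] [360. 173.] (np.float32(0.9999998), np.float32(0.00061469374), np.float32(351.35135), np.float32(169.64865))
axis [0.82   0.0045 0.5724] elev 34.915384576941904 az 0.31317669878656285
pt z=.135 [0.5768 0.0847 0.135 ]
bin rim inner-right corner tri (array([ 0.5337,  0.5337, -0.0557]), np.float64(0.03731480891988385)) (array([0.4826, 0.67  , 0.1685]), np.float64(0.06813699333380324))
[0.5328 0.4636 0.    ] [0.5217 0.3925 0.15  ]
[0.5563 0.5341 0.    ] [0.5423 0.4542 0.15  ]
[0.5052 0.8388 0.    ] [0.4976 0.7208 0.15  ]
s [0.5392 0.4904 0.    ] [0.599  0.3434 0.15  ]
s [0.3679 0.8692 0.    ] [0.4485 0.6763 0.15  ]
s [0.7757 0.8879 0.    ] [0.8069 0.6928 0.15  ]
```

Emit:
step_arm --pt "1 -0.24 -0.18 0 -0.08" --pt "1 -0.47 -0.36 0 -0.163" --pt "1 -0.71 -0.54 0 -0.163" --pt "1 -0.945 -0.718 0 -0.163" --pt "1 -0.945 -0.718 0 -0.163"

```text
t: 0.6
tcp_pos: [0.2736, 0.4578, 0.2381]
orientation: [-179.6, 0.2, 179.4]
ft_force: [0.2, -0.3, 0.1]
grip_width: 0.0881
```

```bash
python3 - <<'E'
from h import *
s=ctrl.get_state(); print(s['tcp_pos'],s['orientation'],s['qpos'],s['joint_vel'])
E
```

```text
[0.2736 0.4578 0.2381] [-179.6063    0.16    179.4261] [-54.1177  33.1659 -16.3464 105.1791  13.2787  43.8152  11.8007] [-4.2254  1.0819 -4.548  -3.8384 -1.809  -0.8782 -2.5939]
```

Emit:
step_arm --pt "1 0 0 0 0" --pt "1 0 0 0 0"

```text
t: 0.8
tcp_pos: [0.2668, 0.4659, 0.2387]
orientation: [179.9, -0.1, -179.9]
ft_force: [0.7, -0.1, -0.2]
grip_width: 0.0884
```

Emit:
step_arm --pt "1 -0.17 -0.2 0 0" --pt "1 -0.33 -0.4 0 0" --pt "1 -0.5 -0.6 0 0" --pt "1 -0.667 -0.8 0 0"

```text
t: 1.2
tcp_pos: [0.3678, 0.3456, 0.2387]
orientation: [179.9, -0.0, -179.8]
ft_force: [0.6, 0.9, -0.3]
grip_width: 0.0886
```

Emit:
step_arm --pt "1 -0.16 -0.24 0 0" --pt "1 -0.31 -0.48 0 0" --pt "1 -0.465 -0.727 0 0" --pt "1 -0.465 -0.727 0 0" --pt "1 -0.465 -0.727 0 0" --pt "1 -0.465 -0.727 0 0" --pt "1 -0.465 -0.727 0 0"

```text
t: 1.9
tcp_pos: [0.4368, 0.238, 0.2388]
orientation: [179.9, -0.0, -179.7]
ft_force: [0.4, 0.5, 0.3]
grip_width: 0.0881
```

```bash
python3 - <<'E'
from h import *
s=ctrl.get_state(); print(s['tcp_pos'],s['orientation'],s['qpos'])
for n,b in(("top",(100,150,160,120)),("scene",(280,60,160,120))):
    im=ctrl.snapshot(n); x,y,w,h=b; cv2.imwrite(f"pics/{n}1.png",im); cv2.imwrite(f"pics/{n}1c.png",cv2.resize(im[y:y+h,x:x+w],None,fx=4,fy=4,interpolation=cv2.INTER_CUBIC))
E
```

```text
[0.4368 0.238  0.2388] [ 179.9271   -0.0178 -179.7402] [-21.6542  30.7025 -18.8878 111.08    14.6389  40.4911  40.9823]
```

View pics/scene1c.png

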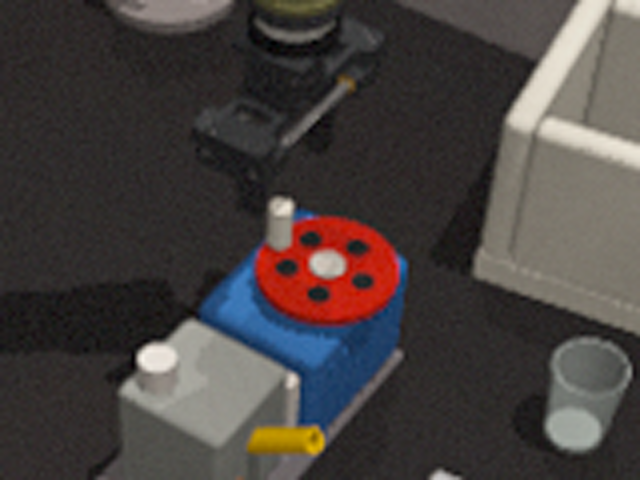

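View pics/top1c.png

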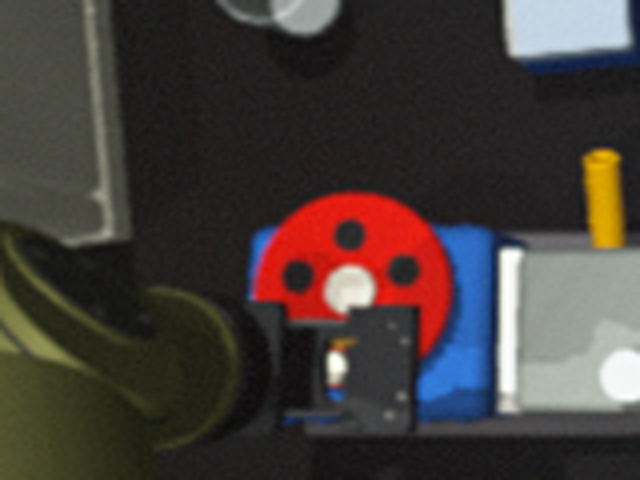

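```bash
python3 - <<'E'
from h import *
for y in(.238,.19,.286):
  for z in(.2388,.32):
    print(y,z,(proj("scene",(.4368,y,z))-[280,60])*4,(proj("top",(.4368,y,z))-[100,150])*4)
E
```

```text
0.238 0.2388 [281.2775 177.1713] [304.921  364.4907]
0.238 0.32 [285.8174 101.5333] [251.7827 365.0932]
0.19 0.2388 [249.4846 208.3233] [385.3614 365.2218]
0.19 0.32 [252.5772 132.9529] [339.6765 365.8917]
0.286 0.2388 [312.119  146.9515] [224.4448 363.7594]
0.286 0.32 [318.0168  71.0975] [163.846  364.2942]
```

Emit:
step_arm --pt "1 0 -0.017 0.15 0" --pt "1 0 -0.017 0.3 0" --pt "1 0 -0.017 0.44 0" --pt "1 0 -0.017 0.44 0" --pt "1 0 -0.017 0.44 0"

```text
t: 2.5
tcp_pos: [0.4376, 0.2337, 0.1729]
orientation: [180.0, -0.0, -179.9]
ft_force: [-0.5, 0.7, -0.0]
grip_width: 0.088
```

Emit:
step_arm --pt "-1 0 0 0 0" --pt "-1 0 0 0 0" --pt "-1 0 0 0 0" --pt "-1 0 0 0 0" --pt "-1 0 0 0 0" --pt "-1 0 0 0 0" --pt "-1 0 0 0 0" --pt "-1 0 0 0 0" --newtons 15

```text
t: 3.3
tcp_pos: [0.4379, 0.2332, 0.1727]
orientation: [180.0, 0.0, -180.0]
ft_force: [-0.3, 4.3, -0.3]
grip_width: 0.026
```

Emit:
step_arm --pt "-1 0 0 0 0" --pt "-1 0 0 0 0" --pt "-1 0 0 0 0" --pt "-1 0 0 0 0"

```text
t: 3.7
tcp_pos: [0.438, 0.2336, 0.1727]
orientation: [179.9, 0.0, -180.0]
ft_force: [1.0, 2.2, -1.5]
grip_width: 0.0213
```

```bash
python3 - <<'E'
import numpy as np
p=lambda th: 50*np.array([-np.cos(np.radians(183-th)),np.sin(np.radians(183-th))])/150
for c in range(5):
    print([[-1]+[round(float(x),3)+0.0 for x in p(72*c+9*(k+1))-p(72*c)]+[0,0] for k in range(8)])
E
```

```text
[[-1, -0.001, 0.052, 0, 0], [-1, -0.011, 0.104, 0, 0], [-1, -0.028, 0.153, 0, 0], [-1, -0.053, 0.199, 0, 0], [-1, -0.085, 0.24, 0, 0], [-1, -0.123, 0.276, 0, 0], [-1, -0.166, 0.306, 0, 0], [-1, -0.213, 0.329, 0, 0]]
[[-1, -0.05, 0.015, 0, 0], [-1, -0.102, 0.022, 0, 0], [-1, -0.154, 0.02, 0, 0], [-1, -0.206, 0.011, 0, 0], [-1, -0.255, -0.007, 0, 0], [-1, -0.301, -0.032, 0, 0], [-1, -0.342, -0.063, 0, 0], [-1, -0.379, -0.101, 0, 0]]
[[-1, -0.03, -0.043, 0, 0], [-1, -0.052, -0.09, 0, 0], [-1, -0.067, -0.14, 0, 0], [-1, -0.074, -0.192, 0, 0], [-1, -0.072, -0.245, 0, 0], [-1, -0.063, -0.296, 0, 0], [-1, -0.045, -0.345, 0, 0], [-1, -0.021, -0.391, 0, 0]]
[[-1, 0.032, -0.041, 0, 0], [-1, 0.07, -0.078, 0, 0], [-1, 0.113, -0.107, 0, 0], [-1, 0.16, -0.13, 0, 0], [-1, 0.21, -0.145, 0, 0], [-1, 0.262, -0.151, 0, 0], [-1, 0.314, -0.15, 0, 0], [-1, 0.366, -0.14, 0, 0]]
[[-1, 0.049, 0.017, 0, 0], [-1, 0.095, 0.042, 0, 0], [-1, 0.137, 0.074, 0, 0], [-1, 0.173, 0.112, 0, 0], [-1, 0.202, 0.155, 0, 0], [-1, 0.225, 0.203, 0, 0], [-1, 0.24, 0.253, 0, 0], [-1, 0.247, 0.305, 0, 0]]
```

Emit:
step_arm --pt "-1 -0.001 0.052 0 0" --pt "-1 -0.011 0.104 0 0" --pt "-1 -0.028 0.153 0 0" --pt "-1 -0.053 0.199 0 0" --pt "-1 -0.085 0.24 0 0" --pt "-1 -0.123 0.276 0 0" --pt "-1 -0.166 0.306 0 0" --pt "-1 -0.213 0.329 0 0"

```text
t: 4.5
tcp_pos: [0.4694, 0.2852, 0.1727]
orientation: [179.8, -0.0, -179.9]
ft_force: [-4.2, 1.4, 1.8]
grip_width: 0.0215
```

Emit:
step_arm --pt "-1 -0.05 0.015 0 0" --pt "-1 -0.102 0.022 0 0" --pt "-1 -0.154 0.02 0 0" --pt "-1 -0.206 0.011 0 0" --pt "-1 -0.255 -0.007 0 0" --pt "-1 -0.301 -0.032 0 0" --pt "-1 -0.342 -0.063 0 0" --pt "-1 -0.379 -0.101 0 0"

```text
t: 5.3
tcp_pos: [0.5283, 0.268, 0.1728]
orientation: [179.9, 0.1, -180.0]
ft_force: [0.6, 2.4, -2.1]
grip_width: 0.0215
```

Emit:
step_arm --pt "-1 -0.03 -0.043 0 0" --pt "-1 -0.052 -0.09 0 0" --pt "-1 -0.067 -0.14 0 0" --pt "-1 -0.074 -0.192 0 0" --pt "-1 -0.072 -0.245 0 0" --pt "-1 -0.063 -0.296 0 0" --pt "-1 -0.045 -0.345 0 0" --pt "-1 -0.021 -0.391 0 0"

```text
t: 6.1
tcp_pos: [0.5283, 0.2092, 0.1727]
orientation: [179.9, -0.1, -179.9]
ft_force: [-3.3, 6.7, 0.8]
grip_width: 0.0212
```

Emit:
step_arm --pt "-1 0.032 -0.041 0 0" --pt "-1 0.07 -0.078 0 0" --pt "-1 0.113 -0.107 0 0" --pt "-1 0.16 -0.13 0 0" --pt "-1 0.21 -0.145 0 0" --pt "-1 0.262 -0.151 0 0" --pt "-1 0.314 -0.15 0 0" --pt "-1 0.366 -0.14 0 0"

```text
t: 6.9
tcp_pos: [0.4766, 0.1899, 0.1729]
orientation: [179.7, 0.3, -179.9]
ft_force: [4.5, 7.8, -8.9]
grip_width: 0.0214
```

Emit:
step_arm --pt "-1 0.049 0.017 0 0" --pt "-1 0.095 0.042 0 0" --pt "-1 0.137 0.074 0 0" --pt "-1 0.173 0.112 0 0" --pt "-1 0.202 0.155 0 0" --pt "-1 0.225 0.203 0 0" --pt "-1 0.24 0.253 0 0" --pt "-1 0.247 0.305 0 0"

```text
t: 7.7
tcp_pos: [0.4381, 0.2319, 0.1727]
orientation: [-179.9, 0.0, 179.9]
ft_force: [2.9, -3.4, -0.1]
grip_width: 0.0215
```

Emit:
step_arm --pt "-1 0 0 0 0" --pt "-1 0 0 0 0" --pt "-1 0 0 0 0"

```text
t: 8.0
tcp_pos: [0.4379, 0.2342, 0.1728]
orientation: [179.9, 0.0, -179.9]
ft_force: [2.4, 2.3, -2.8]
grip_width: 0.0213
```

Emit:
step_arm --pt "1 0 0 0 0" --pt "1 0 0 0 0" --pt "1 0 0 0 0" --pt "1 0 0 0 0" --pt "1 0 0 0 0" --pt "1 0 0 -0.25 0" --pt "1 0 0 -0.5 0" --pt "1 0 0 -0.75 0"

```text
t: 8.8
tcp_pos: [0.4374, 0.2331, 0.2864]
orientation: [-180.0, -0.1, -180.0]
ft_force: [0.4, 0.4, 1.2]
grip_width: 0.0834
```

```bash
python3 - <<'E'
from h import *
print("bottle top",plane("top",434,160,.185),plane("scene",281,294,.17),"spout",plane("top",452,178,.17),plane("scene",263,291,.17),tri((452,178),(263,291)))
print("bottle base scene",plane("scene",287,320,.0))
print("amber",plane("top",470,201,.14),plane("scene",230,310,.14))
a=np.array([.5703,-.3234]);u=np.array([np.cos(np.radians(-10.1)),np.sin(np.radians(-10.1))]);v=np.array([-u[1],u[0]])
im=cv2.imread('pics/top0.png')
b=[a+i*.0375*u+j*.0935*v for i,j in((1,1),(1,-1),(-1,-1),(-1,1))]; print(b)
E
```

```text
bottle top [ 0.651  -0.3984  0.185 ] [ 0.6647 -0.4211  0.17  ] spout [ 0.6067 -0.4489  0.17  ] [ 0.6202 -0.4431  0.17  ] (array([ 0.6126, -0.446 ,  0.1642]), np.float64(0.013809229292638277))
bottle base scene [ 0.6732 -0.4263  0.    ]
amber [ 0.5498 -0.5057  0.14  ] [ 0.5729 -0.5291  0.14  ]
[array([ 0.6236, -0.2379]), array([ 0.5908, -0.422 ]), array([ 0.517 , -0.4089]), array([ 0.5498, -0.2248])]
```

```bash
python3 - <<'E'
import cv2,numpy as np
t=cv2.imread('pics/top0.png'); s=cv2.imread('pics/scene0.png')
a=cv2.resize(t[140:220,405:485],None,fx=5,fy=5,interpolation=2); b=cv2.resize(s[265:345,240:320],None,fx=5,fy=5,interpolation=2)
cv2.imwrite('pics/b.png',np.hstack([a,b]))
E
```

```text
(no output)
```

View pics/b.png

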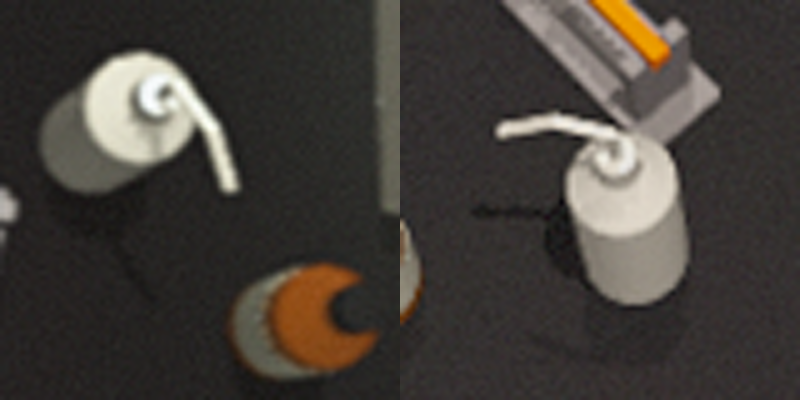

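```bash
python3 - <<'E'
from h import *
T=lambda u,v:(405+u/5,140+v/5); S=lambda u,v:(240+(u-400)/5,265+v/5)
print("spout tip",tri(T(232,188),S(502,131))); print("bend",tri(T(208,120),S(557,120))); print("cap",tri(T(155,95),S(615,155)))
E
```

```text
spout tip (array([ 0.6106, -0.4477,  0.1637]), np.float64(0.005033566048313572))
bend (array([ 0.6407, -0.4301,  0.1866]), np.float64(0.0005574984728444338))
cap (array([ 0.6629, -0.4154,  0.1432]), np.float64(0.0017474301549359715))
```

Emit:
step_arm --pt "1 -0.05 -0.25 0 0" --pt "1 -0.1 -0.5 0 0" --pt "1 -0.15 -0.75 0 0" --pt "1 -0.2 -1 0 0"

```text
t: 9.2
tcp_pos: [0.4678, 0.0819, 0.2853]
orientation: [-180.0, 0.0, -180.0]
ft_force: [0.2, 0.6, 0.7]
grip_width: 0.088
```

Emit:
step_arm --pt "1 -0.05 -0.25 0 0" --pt "1 -0.1 -0.5 0 0" --pt "1 -0.15 -0.75 0 0" --pt "1 -0.2 -1 0 0"

```text
t: 9.6
tcp_pos: [0.4978, -0.0682, 0.2852]
orientation: [180.0, -0.0, -180.0]
ft_force: [1.1, 0.9, 0.4]
grip_width: 0.0882
```

Emit:
step_arm --pt "1 -0.05 -0.25 0 0" --pt "1 -0.1 -0.5 0 0" --pt "1 -0.15 -0.75 0 0" --pt "1 -0.2 -1 0 0"

```text
t: 10.0
tcp_pos: [0.5278, -0.2181, 0.2851]
orientation: [180.0, -0.0, -180.0]
ft_force: [0.2, 1.0, -0.6]
grip_width: 0.0879
```

Emit:
step_arm --pt "1 -0.05 -0.25 0 0.05" --pt "1 -0.1 -0.5 0 0.112" --pt "1 -0.187 -0.693 0 0.112" --pt "1 -0.187 -0.693 0 0.112" --pt "1 -0.187 -0.693 0 0.112" --pt "1 -0.187 -0.693 0 0.112"

```text
t: 10.6
tcp_pos: [0.5559, -0.3188, 0.2851]
orientation: [179.9, -0.0, 170.0]
ft_force: [0.3, 0.2, 0.6]
grip_width: 0.0882
```

```bash
python3 - <<'E'
from h import *
s=ctrl.get_state(); print(s['t'],s['tcp_pos'],s['orientation'],s['qpos'])
for n in("top","scene"):
    im=ctrl.snapshot(n); cv2.imwrite(f"pics/{n}2.png",im)
t=cv2.imread('pics/top2.png'); s=cv2.imread('pics/scene2.png')
a=cv2.resize(t[170:280,150:290],(560,440),interpolation=2)
cv2.imwrite('pics/w2.png',a)
E
```

```text
10.6 [ 0.5559 -0.3188  0.2851] [179.9163  -0.0498 170.0456] [ 34.3664  38.4468 -16.1693  83.177   11.4425  60.0634  95.8388]
```

View pics/w2.png

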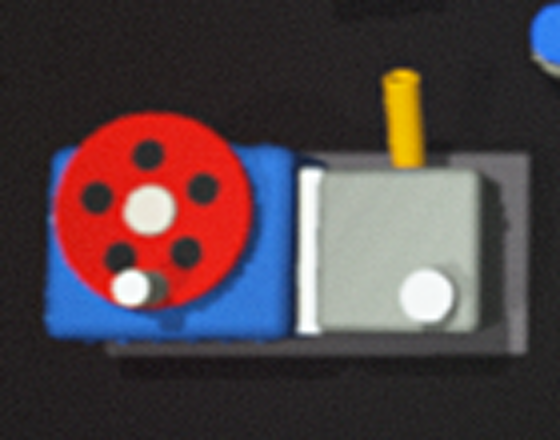

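View pics/scene2.png

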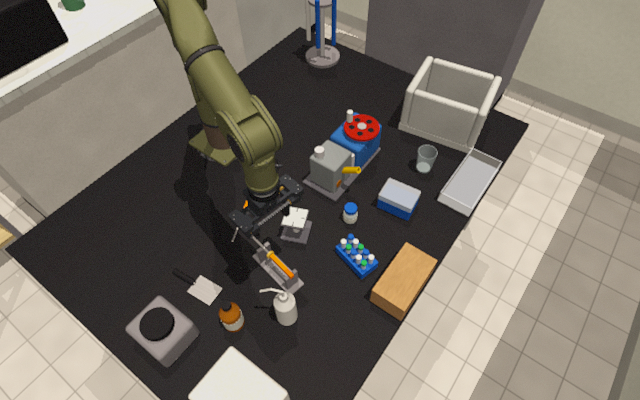

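Emit:
step_arm --pt "1 0 -0.013 0.3 0" --pt "1 0 -0.013 0.6 0" --pt "1 0 -0.013 0.9 0" --pt "1 0 -0.013 0.9 0"

```text
t: 11.1
tcp_pos: [0.5515, -0.3195, 0.1448]
orientation: [179.8, -0.7, 170.0]
ft_force: [-0.9, 0.5, -0.8]
grip_width: 0.0881
```

Emit:
step_arm --pt "1 0 0 0.2 0" --pt "1 0 0 0.4 0" --pt "1 0 0 0.52 0" --pt "1 0 0 0.62 0" --pt "1 0 0 0.62 0" --pt "1 0 0 0.62 0"

```text
t: 11.7
tcp_pos: [0.5568, -0.3227, 0.0587]
orientation: [-180.0, 0.1, 169.9]
ft_force: [-0.3, 0.6, 1.1]
grip_width: 0.0883
```

Emit:
step_arm --pt "1 0 0 0.018 0" --pt "-1 0 0 0.018 0" --pt "-1 0 0 0.018 0" --pt "-1 0 0 0.018 0" --pt "-1 0 0 0.018 0" --pt "-1 0 0 0.018 0" --pt "-1 0 0 0.018 0" --pt "-1 0 0 0.018 0" --newtons 15

```text
t: 12.5
tcp_pos: [0.5557, -0.3224, 0.0544]
orientation: [180.0, -0.0, 169.9]
ft_force: [0.5, 0.4, -0.5]
grip_width: 0.0343
```

Emit:
step_arm --pt "-1 0 0 0 0" --pt "-1 0 0 0 0" --pt "-1 0 0 0 0" --pt "-1 0 0 0 0"

```text
t: 12.9
tcp_pos: [0.5558, -0.3223, 0.0544]
orientation: [180.0, -0.0, 169.9]
ft_force: [0.0, 0.2, -0.3]
grip_width: 0.0135
```

Emit:
step_arm --pt "-1 0 0 0 0" --pt "-1 0 0 0 0" --pt "-1 0 0 0 0" --pt "-1 0 0 0 0"

```text
t: 13.3
tcp_pos: [0.5558, -0.3223, 0.0545]
orientation: [180.0, 0.0, 169.9]
ft_force: [0.5, 1.6, -0.0]
grip_width: 0.0142
```

Emit:
step_arm --pt "-1 0 0 -0.1 0" --pt "-1 0 0 -0.25 0" --pt "-1 0 0 -0.45 0" --pt "-1 0 0 -0.65 0" --pt "-1 0 0 -0.85 0" --pt "-1 0 0 -1 0" --pt "-1 0 0 -1 0" --pt "-1 0 0 -1 0"

```text
t: 14.1
tcp_pos: [0.5555, -0.3226, 0.2049]
orientation: [-180.0, 0.0, 169.9]
ft_force: [-0.1, -0.5, -1.8]
grip_width: 0.0133
```

```bash
cat > look.py <<'E'
from h import *
import sys
k=sys.argv[1]; x,y,x2,y2=map(int,sys.argv[2:6])
s=ctrl.get_state(); print(s['t'],s['tcp_pos'],s['orientation'],s['ft_force'],s['grip_width'])
o=[]
for n,(a,b) in(("top",(x,y)),("scene",(x2,y2))):
    im=ctrl.snapshot(n); cv2.imwrite(f"pics/{n}{k}.png",im); o.append(cv2.resize(im[b:b+110,a:a+100],None,fx=4,fy=4,interpolation=cv2.INTER_CUBIC))
cv2.imwrite(f"pics/l{k}.png",np.hstack(o))
E
python3 look.py 3 335 160 210 170
```

```text
14.1 [ 0.5555 -0.3226  0.2049] [-179.9776    0.0231  169.9243] [-0.0913 -0.4647 -1.8474] 0.013265752760914917
```

View pics/l3.png

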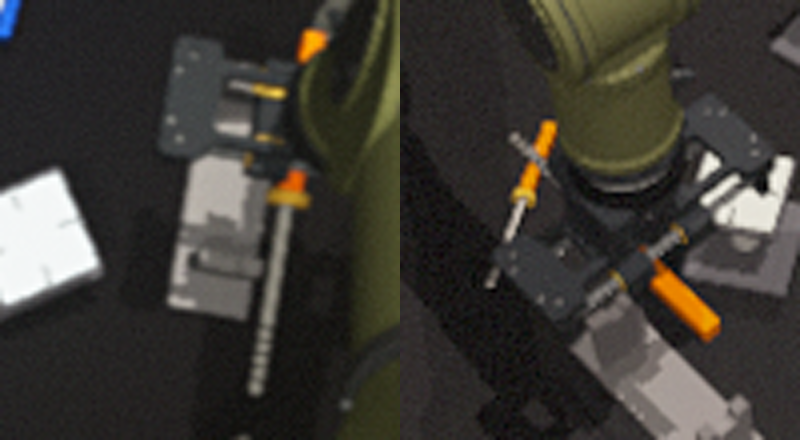

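```bash
python3 - <<'E'
from h import *
print("tip",tri((335+63.7,160+97),(210+28.7,170+34)), "end", tri((335+78,160+9),(210+76,170+81)))
print("collar",plane("top",335+72.2,160+49.5,.2255))
E
```

```text
tip (array([ 0.4045, -0.2953,  0.2258]), np.float64(0.0030319692305826266)) end (array([ 0.6181, -0.3341,  0.2292]), np.float64(0.0021194439382972523))
collar [ 0.5188 -0.3185  0.2255]
```

Emit:
step_arm --pt "-1 -0.05 0.16 0 -0.03" --pt "-1 -0.12 0.39 0 -0.07" --pt "-1 -0.2 0.65 0 -0.115" --pt "-1 -0.27 0.87 0 -0.115" --pt "-1 -0.302 0.968 0 -0.115" --pt "-1 -0.302 0.968 0 -0.115"

```text
t: 14.8
tcp_pos: [0.6262, -0.1844, 0.2034]
orientation: [179.9, -0.1, -179.5]
ft_force: [-0.6, -0.1, -1.7]
grip_width: 0.0138
```

Emit:
step_arm --pt "-1 -0.08 0.16 0 0" --pt "-1 -0.2 0.4 0 0" --pt "-1 -0.34 0.65 0 0" --pt "-1 -0.472 0.907 0 0"

```text
t: 15.2
tcp_pos: [0.6956, -0.0545, 0.2039]
orientation: [-179.8, -0.1, -180.0]
ft_force: [0.7, 0.0, -0.9]
grip_width: 0.0135
```

Emit:
step_arm --pt "-1 -0.13 0.25 0 0" --pt "-1 -0.26 0.5 0 0" --pt "-1 -0.36 0.7 0 0" --pt "-1 -0.43 0.83 0 0" --pt "-1 -0.472 0.907 0 0" --pt "-1 -0.472 0.907 0 0" --pt "-1 -0.472 0.907 0 0"

```text
t: 15.9
tcp_pos: [0.7657, 0.0818, 0.2037]
orientation: [-179.8, -0.1, -179.9]
ft_force: [-0.9, -0.8, -0.7]
grip_width: 0.0136
```

Emit:
step_arm --pt "-1 0 0.02 0.15 0" --pt "-1 0 0.02 0.35 0" --pt "-1 0 0.02 0.5 0" --pt "-1 0 0.02 0.585 0" --pt "-1 0 0.02 0.585 0" --pt "-1 0 0.02 0.585 0" --pt "-1 0 0.02 0.585 0"

```text
t: 16.6
tcp_pos: [0.7671, 0.0881, 0.1187]
orientation: [180.0, 0.2, -179.8]
ft_force: [-0.6, 0.6, -1.2]
grip_width: 0.0138
```

```bash
python3 look.py 4 205 120 320 130
```

```text
16.6 [0.7671 0.0881 0.1187] [ 179.975     0.1787 -179.7567] [-0.6391  0.6492 -1.2133] 0.013807746922697012
```

View pics/l4.png

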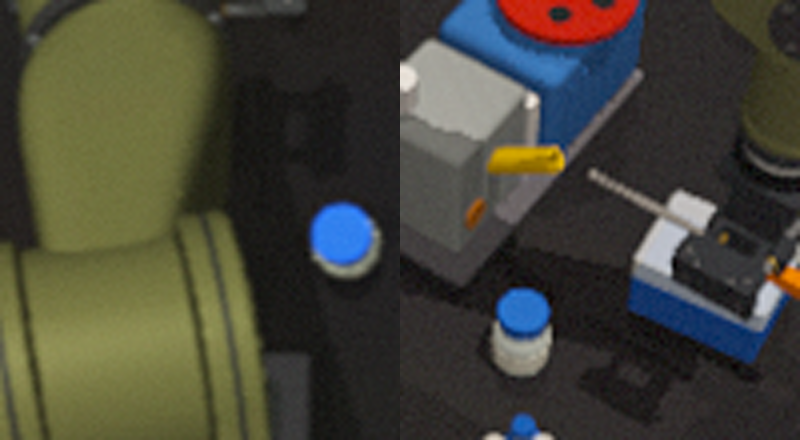

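Emit:
step_arm --pt "-1 0 0 0 0" --pt "-1 0 0 0 0" --pt "-1 0 0 0 0" --pt "-1 0 0 0 0"

```text
t: 17.1
tcp_pos: [0.7659, 0.0884, 0.1168]
orientation: [180.0, 0.0, -179.7]
ft_force: [0.2, 0.7, -0.6]
grip_width: 0.0137
```

```bash
cat > sl.py <<'E'
from h import *
import sys
k=sys.argv[1]; x,y=map(int,sys.argv[2:4])
s=ctrl.get_state(); print(s['t'],s['tcp_pos'],s['orientation'],s['ft_force'],s['grip_width'])
im=ctrl.snapshot("scene"); cv2.imwrite(f"pics/scene{k}.png",im)
cv2.imwrite(f"pics/s{k}.png",cv2.resize(im[y:y+75,x:x+100],None,fx=8,fy=8,interpolation=cv2.INTER_CUBIC))
for q in sys.argv[4:]:
    p=list(map(float,q.split(','))); r=proj("scene",p); print(q,r,(r-[x,y]+.5)*8-.5)
E
python3 sl.py 5 320 140 .612,.086,.1375 .614,.086,.1375 .577,.0847,.135 .659,.086,.1375
```

```text
17.1 [0.7659 0.0884 0.1168] [ 179.9975    0.0024 -179.7126] [ 0.2119  0.729  -0.5765] 0.013659273096110298
.612,.086,.1375 [366.8202 173.7023] [378.0612 273.1187]
.614,.086,.1375 [367.3261 173.9761] [382.109  275.3091]
.577,.0847,.135 [357.7879 169.6737] [305.8033 240.8897]
.659,.086,.1375 [378.8464 180.2104] [474.2711 325.1831]
```

View pics/s5.png

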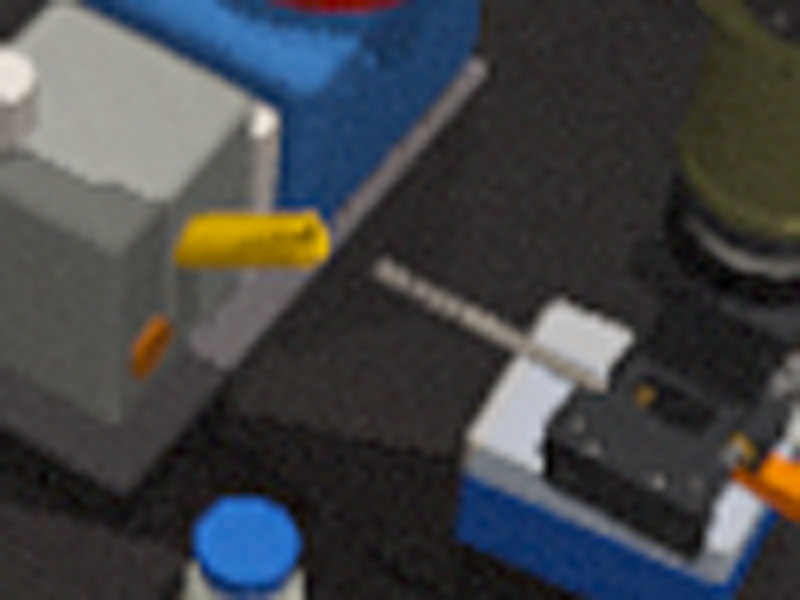

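Emit:
step_arm --pt "-1 0 -0.02 0.015 0" --pt "-1 0.08 -0.02 0.015 0" --pt "-1 0.16 -0.02 0.015 0" --pt "-1 0.2 -0.02 0.015 0" --pt "-1 0.23 -0.02 0.015 0" --pt "-1 0.25 -0.02 0.015 0" --pt "-1 0.25 -0.02 0.015 0" --pt "-1 0.25 -0.02 0.015 0"

```text
t: 17.95
tcp_pos: [0.7288, 0.0852, 0.1146]
orientation: [180.0, 0.0, -179.7]
ft_force: [-0.8, 0.2, -1.1]
grip_width: 0.0137
```

```bash
python3 sl.py 6 320 140
```

```text
17.95 [0.7288 0.0852 0.1146] [ 179.9944    0.0325 -179.7196] [-0.7741  0.1714 -1.1235] 0.013699028043674654
```

View pics/s6.png

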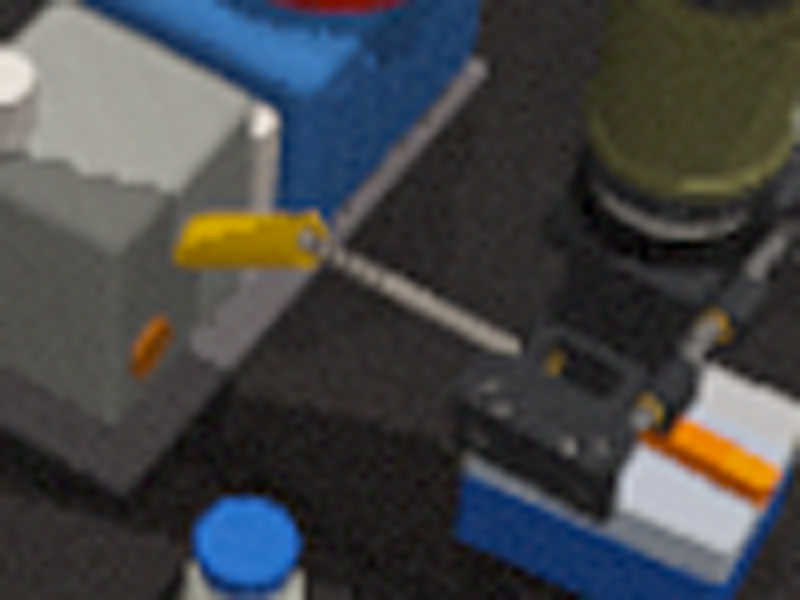

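```bash
cat > path.py <<'E'
import numpy as np
el=np.radians(35); a=np.array([np.cos(el),np.sin(el)]); nn=np.array([-a[1],a[0]]); M=np.array([.577,.135]); Lc=.151
def H(th,d,n): 
    t=np.radians(th); return M-d*a+n*nn+Lc*np.array([np.cos(t),np.sin(t)])
H0=np.array([.7288,.1355])
th=[0,0]+list(np.arange(2.5,35.1,2.5)); d=np.interp(th,[0,5,10,15,20,25,30,35],[.0035,.004,.005,.006,.008,.011,.016,.025]); n=np.interp(th,[0,35],[.002,0]); 
P=[H(*x) for x in zip(th,d,n)]
P=[H0+(P[0]-H0)*.5]+P
if __name__=="__main__":
  prev=H0
  for k in range(0,len(P),8):
    print([[-1,round(float(-(p-prev)[0]/.15),3),0,round(float(-(p-prev)[1]/.15),3),0] for p in P[k:k+8]], P[min(k+7,len(P)-1)]); prev=P[min(k+7,len(P)-1)]
E
python3 path.py
```

```text
[[-1, 0.016, 0, 0.003, 0], [-1, 0.032, 0, 0.006, 0], [-1, 0.032, 0, 0.006, 0], [-1, 0.034, 0, -0.036, 0], [-1, 0.038, 0, -0.078, 0], [-1, 0.045, 0, -0.119, 0], [-1, 0.053, 0, -0.16, 0], [-1, 0.064, 0, -0.201, 0]] [0.71917791 0.16558091]
[[-1, 0.013, 0, -0.04, 0], [-1, 0.03, 0, -0.078, 0], [-1, 0.049, 0, -0.115, 0], [-1, 0.072, 0, -0.149, 0], [-1, 0.098, 0, -0.183, 0], [-1, 0.13, 0, -0.212, 0], [-1, 0.165, 0, -0.24, 0], [-1, 0.211, 0, -0.259, 0]] [0.68747755 0.20449095]
[[-1, 0.048, 0, -0.019, 0]] [0.68021316 0.20727063]
```

Emit:
step_arm --pt "-1 0.016 0 0.003 0" --pt "-1 0.032 0 0.006 0" --pt "-1 0.032 0 0.006 0" --pt "-1 0.034 0 -0.036 0" --pt "-1 0.038 0 -0.078 0" --pt "-1 0.045 0 -0.119 0" --pt "-1 0.053 0 -0.16 0" --pt "-1 0.064 0 -0.201 0" --newtons 10

```text
t: 18.8
tcp_pos: [0.719, 0.0852, 0.1455]
orientation: [180.0, 0.0, -179.7]
ft_force: [2.0, 0.0, -1.6]
grip_width: 0.0139
```

```bash
python3 sl.py 7 320 120
```

```text
18.8 [0.719  0.0852 0.1455] [ 179.99      0.0382 -179.72  ] [ 2.0184  0.0025 -1.5956] 0.013868407281569385
```

View pics/s7.png

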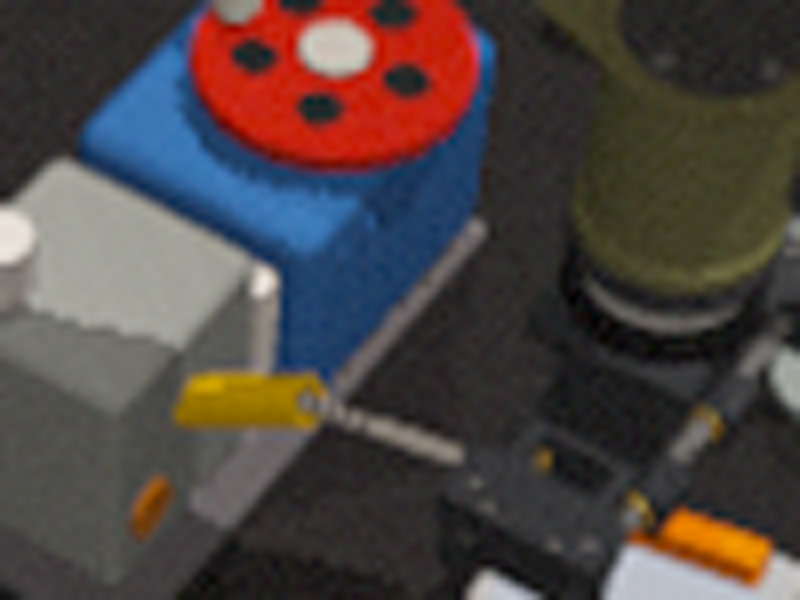

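The rod is pivoting in the grip: the shaft enters the bore at (310,400) and is now tilted, with only 2 N of force. I'll continue the arc.

Emit:
step_arm --pt "-1 0.013 0 -0.04 0" --pt "-1 0.03 0 -0.078 0" --pt "-1 0.049 0 -0.115 0" --pt "-1 0.072 0 -0.149 0" --pt "-1 0.098 0 -0.183 0" --pt "-1 0.13 0 -0.212 0" --pt "-1 0.165 0 -0.24 0" --pt "-1 0.211 0 -0.259 0"

```text
t: 19.65
tcp_pos: [0.6869, 0.085, 0.184]
orientation: [180.0, 0.0, -179.7]
ft_force: [0.4, -0.3, -1.4]
grip_width: 0.0134
```

Emit:
step_arm --pt "-1 0.048 0 -0.019 0" --pt "-1 0.048 0 -0.019 0"

```text
t: 19.85
tcp_pos: [0.6788, 0.0851, 0.1868]
orientation: [-180.0, -0.1, -179.7]
ft_force: [-0.1, 0.7, -1.1]
grip_width: 0.0138
```

```bash
python3 sl.py 8 320 120
```

```text
19.85 [0.6788 0.0851 0.1868] [-179.9976   -0.0592 -179.6846] [-0.1332  0.6949 -1.1272] 0.013780258892867424
```

View pics/s8.png

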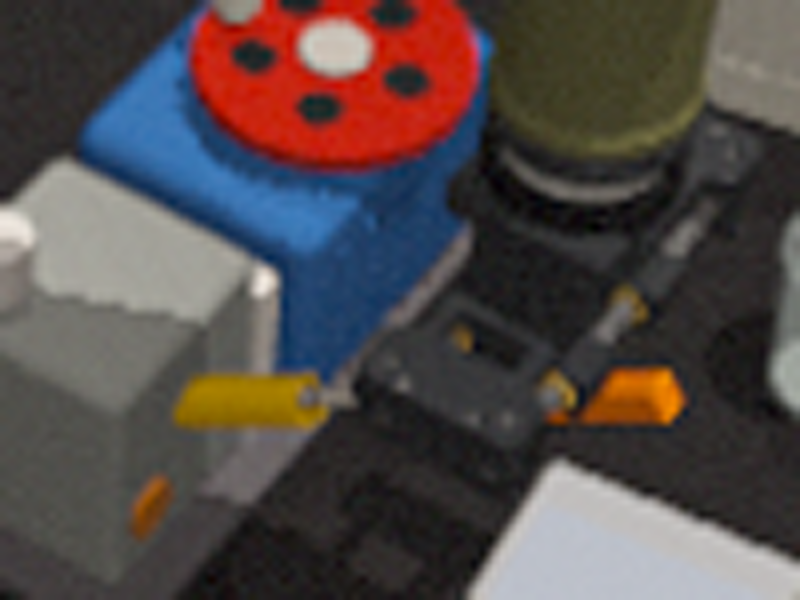

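Emit:
step_arm --pt "-1 0.041 0 0.029 0" --pt "-1 0.1 0 0.07 0" --pt "-1 0.16 0 0.112 0" --pt "-1 0.22 0 0.154 0" --pt "-1 0.28 0 0.196 0" --pt "-1 0.34 0 0.238 0" --pt "-1 0.382 0 0.268 0" --pt "-1 0.41 0 0.287 0"

```text
t: 20.7
tcp_pos: [0.6176, 0.0846, 0.1427]
orientation: [-180.0, -0.1, -179.7]
ft_force: [0.1, 1.1, -1.1]
grip_width: 0.0142
```

Emit:
step_arm --pt "-1 0.02 0 0.014 0" --pt "-1 0.03 0 0.021 0" --pt "-1 0.03 0 0.021 0"

```text
t: 21.0
tcp_pos: [0.614, 0.0846, 0.1401]
orientation: [180.0, 0.0, -179.7]
ft_force: [0.1, 0.9, -0.8]
grip_width: 0.0141
```

```bash
python3 sl.py 9 320 120
```

```text
21.0 [0.614  0.0846 0.1401] [ 179.9975    0.0002 -179.7141] [ 0.0625  0.9345 -0.7608] 0.014091049675114839
```

View pics/s9.png

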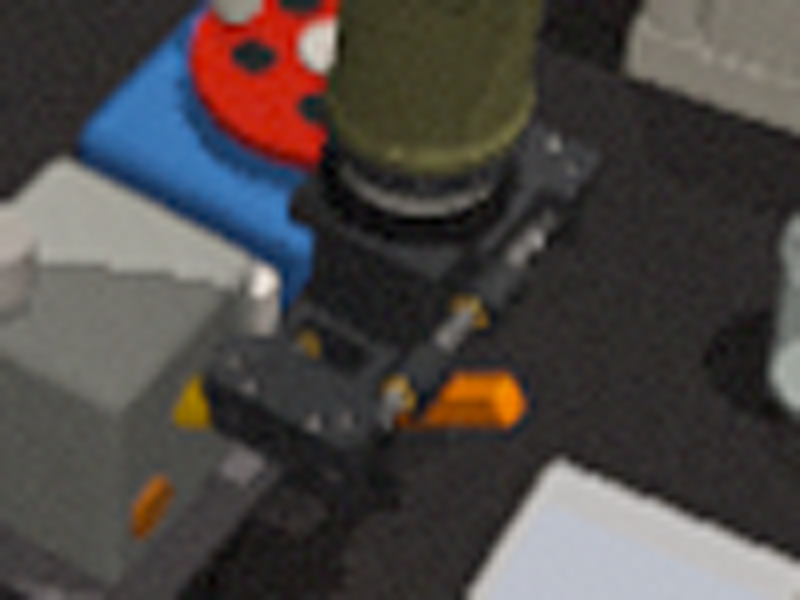

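Emit:
step_arm --pt "-1 0.011 0 0.008 0" --pt "-1 0.022 0 0.015 0" --pt "-1 0.022 0 0.015 0" --newtons 15

```text
t: 21.35
tcp_pos: [0.6126, 0.0848, 0.1389]
orientation: [180.0, 0.2, -179.7]
ft_force: [3.3, 0.5, 4.1]
grip_width: 0.0134
```

Emit:
step_arm --pt "-1 0.006 0 0.004 0" --pt "-1 0.011 0 0.008 0" --pt "-1 0.011 0 0.008 0"

```text
t: 21.65
tcp_pos: [0.6127, 0.0848, 0.1388]
orientation: [179.9, 0.5, -179.8]
ft_force: [5.2, -0.8, 7.3]
grip_width: 0.0135
```

Emit:
step_arm --pt "-1 0.006 0 0.003 0" --pt "-1 0.011 0 0.006 0" --pt "-1 0.011 0 0.006 0"

```text
t: 21.95
tcp_pos: [0.6127, 0.0848, 0.1387]
orientation: [179.9, 0.7, -179.8]
ft_force: [7.3, -0.6, 9.5]
grip_width: 0.0137
```

```bash
python3 look.py 10 220 140 325 120; python3 - <<'E'
from h import *
for x in(0,.004,.008,.04,.108):
    p=np.array([.577,.0847,.135])+x*np.array([.819,.0045,.5736]); print(x,(proj("top",p)-[220,140])*4,(proj("scene",p)-[325,120])*4+[400,0])
E
```

```text
21.95 [0.6127 0.0848 0.1387] [ 179.9045    0.6669 -179.7695] [ 7.3409 -0.6109  9.507 ] 0.013685620490459243
0 [118.5522 196.0122] [531.1516 198.6949]
0.004 [118.0618 190.7323] [534.5872 198.6912]
0.008 [117.5696 185.4333] [538.0373 198.6875]
0.04 [113.5664 142.335 ] [566.1742 198.6575]
0.108 [104.6534  46.3797] [629.3127 198.5902]
```

View pics/l10.png

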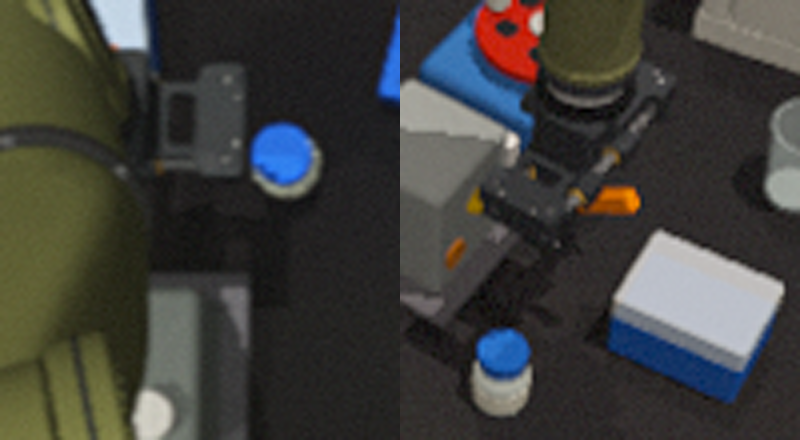

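```bash
python3 - <<'E'
from h import *
im=cv2.imread('pics/scene10.png'); h=cv2.cvtColor(im,cv2.COLOR_BGR2HSV)
m=(h[...,0]>5)&(h[...,0]<20)&(h[...,1]>180)&(h[...,2]>90); m[:,:360]=0; m[:140]=0; m[190:]=0; m[:,400:]=0
p=np.argwhere(m)[:,::-1]; print(len(p),p.min(0),p.max(0))
a=np.array([.819,.0045,.5736]);n=np.array([-.5736,0,.819]);y=np.array([0,1,0])
for x in(.108,.112,.118):
  c=np.array([proj("scene",np.array([.577,.0847,.135])+x*a+i*.008*n+j*.007*y) for i in(-1,1) for j in(-1,1)]); print(x,c.min(0),c.max(0))
E
```

```text
67 [370 167] [384 173]
0.108 [380.1365 166.2907] [384.4974 173.0022]
0.112 [381.1026 166.2821] [385.4633 173.0087]
0.118 [382.5599 166.2692] [386.9203 173.0185]
```

```bash
cat > back.py <<'E'
import numpy as np
from path import a,nn,M
Lc=.156
def H(th,d):
    ph=np.radians(35-th); t=np.radians(th); n0=-(.0065-.004/np.cos(ph))*(35-th)/35 if th>20 else -(.0065-.004/np.cos(ph))
    n0=np.interp(th,[0,20,35],[-.0016,-.0022,0]); return M+n0*nn+(Lc-d)*np.array([np.cos(t),np.sin(t)])
C=np.array([.6074,.1557]); E=H(35,.022)
print("withdraw",E,-(E-C)/.15, np.linalg.norm(E-C))
th=list(np.arange(32.5,-.1,-2.5))+[0,0]; d=np.interp(th,[0,5,10,15,20,25,30,35],[.005,.0055,.006,.007,.008,.011,.015,.022])
P=[H(*x) for x in zip(th,d)]; prev=E
for k in range(0,len(P),8):
    q=P[k:k+8]; print([[-1,round(float(-(p-prev)[0]/.15),3),0,round(float(-(p-prev)[1]/.15),3),0] for p in q],q[-1]); prev=q[-1]
E
python3 back.py
```

```text
withdraw [0.68676637 0.21185924] [-0.52910916 -0.37439495] 0.09722593186217166
[[-1, -0.043, 0, 0.022, 0], [-1, -0.085, 0, 0.046, 0], [-1, -0.118, 0, 0.078, 0], [-1, -0.15, 0, 0.112, 0], [-1, -0.178, 0, 0.149, 0], [-1, -0.204, 0, 0.187, 0], [-1, -0.221, 0, 0.226, 0], [-1, -0.236, 0, 0.266, 0]] [0.72209878 0.17188478]
[[-1, -0.013, 0, 0.041, 0], [-1, -0.025, 0, 0.083, 0], [-1, -0.033, 0, 0.125, 0], [-1, -0.039, 0, 0.168, 0], [-1, -0.043, 0, 0.211, 0], [-1, -0.045, 0, 0.255, 0], [-1, -0.045, 0, 0.255, 0], [-1, -0.045, 0, 0.255, 0]] [0.72891772 0.13368936]
```

Emit:
step_arm --pt "-1 -0.05 0 -0.035 0" --pt "-1 -0.12 0 -0.084 0" --pt "-1 -0.2 0 -0.14 0" --pt "-1 -0.28 0 -0.197 0" --pt "-1 -0.36 0 -0.254 0" --pt "-1 -0.44 0 -0.31 0" --pt "-1 -0.5 0 -0.353 0" --pt "-1 -0.529 0 -0.374 0"

```text
t: 22.85
tcp_pos: [0.6862, 0.085, 0.1912]
orientation: [-180.0, -0.2, -179.7]
ft_force: [0.4, 0.8, -0.9]
grip_width: 0.0138
```

Emit:
step_arm --pt "-1 0 0 0 0" --pt "-1 0 0 0 0"

```text
t: 23.05
tcp_pos: [0.6856, 0.085, 0.1911]
orientation: [-180.0, -0.1, -179.7]
ft_force: [0.3, -0.2, -0.1]
grip_width: 0.0135
```

```bash
python3 sl.py 11 320 120
```

```text
23.05 [0.6856 0.085  0.1911] [-179.9879   -0.1372 -179.6956] [ 0.2578 -0.2358 -0.1205] 0.013452420200001987
```

View pics/s11.png

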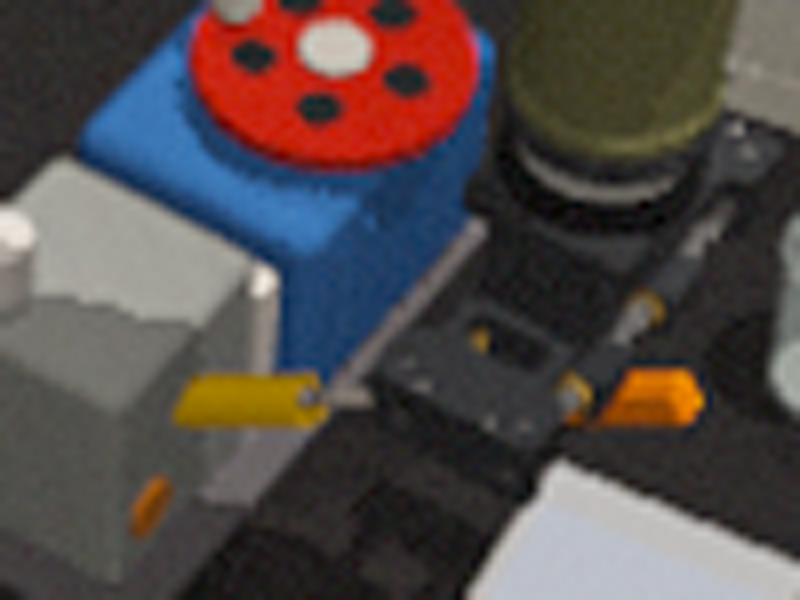

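The rod is drawn most of the way out, with about 22 mm still inside the mouth at (305,395). Next I swing it back to level against the lower lip.

Emit:
step_arm --pt "-1 -0.043 0 0.022 0" --pt "-1 -0.085 0 0.046 0" --pt "-1 -0.118 0 0.078 0" --pt "-1 -0.15 0 0.112 0" --pt "-1 -0.178 0 0.149 0" --pt "-1 -0.204 0 0.187 0" --pt "-1 -0.221 0 0.226 0" --pt "-1 -0.236 0 0.266 0"

```text
t: 23.9
tcp_pos: [0.7223, 0.0852, 0.1514]
orientation: [180.0, -0.0, -179.7]
ft_force: [-1.5, -0.4, -0.2]
grip_width: 0.0135
```

Emit:
step_arm --pt "-1 -0.013 0 0.041 0" --pt "-1 -0.025 0 0.083 0" --pt "-1 -0.033 0 0.125 0" --pt "-1 -0.039 0 0.168 0" --pt "-1 -0.043 0 0.211 0" --pt "-1 -0.045 0 0.255 0" --pt "-1 -0.045 0 0.255 0" --pt "-1 -0.045 0 0.255 0"

```text
t: 24.7
tcp_pos: [0.7289, 0.0852, 0.1136]
orientation: [180.0, -0.0, -179.7]
ft_force: [0.2, -0.5, -0.3]
grip_width: 0.0139
```

```bash
python3 sl.py 12 320 140
```

```text
24.7 [0.7289 0.0852 0.1136] [ 179.9955   -0.0018 -179.7113] [ 0.1662 -0.4514 -0.3295] 0.013915778377114734
```

View pics/s12.png

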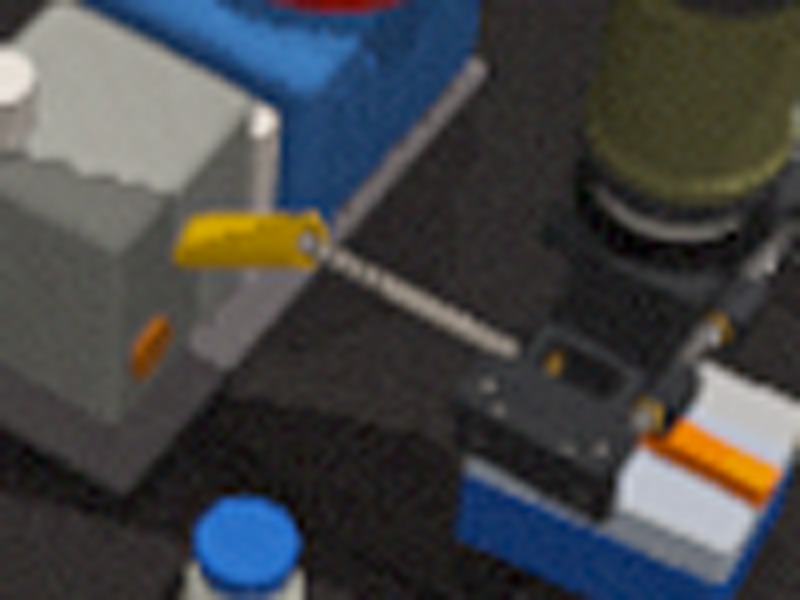

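Emit:
step_arm --pt "-1 -0.03 0 0 0" --pt "-1 -0.08 0 0 0" --pt "-1 -0.16 0 0 0" --pt "-1 -0.22 0 0 0" --pt "-1 -0.27 0 0 0" --pt "-1 -0.28 0 0 0" --pt "-1 -0.28 0 0 0" --newtons 25

```text
t: 25.45
tcp_pos: [0.7713, 0.0854, 0.1137]
orientation: [180.0, 0.0, -179.7]
ft_force: [-0.6, -0.2, -1.0]
grip_width: 0.0134
```

```bash
python3 sl.py 13 320 140
```

```text
25.45 [0.7713 0.0854 0.1137] [ 179.9901    0.0267 -179.7267] [-0.6359 -0.1565 -0.96  ] 0.013391067911199048
```

View pics/s13.png

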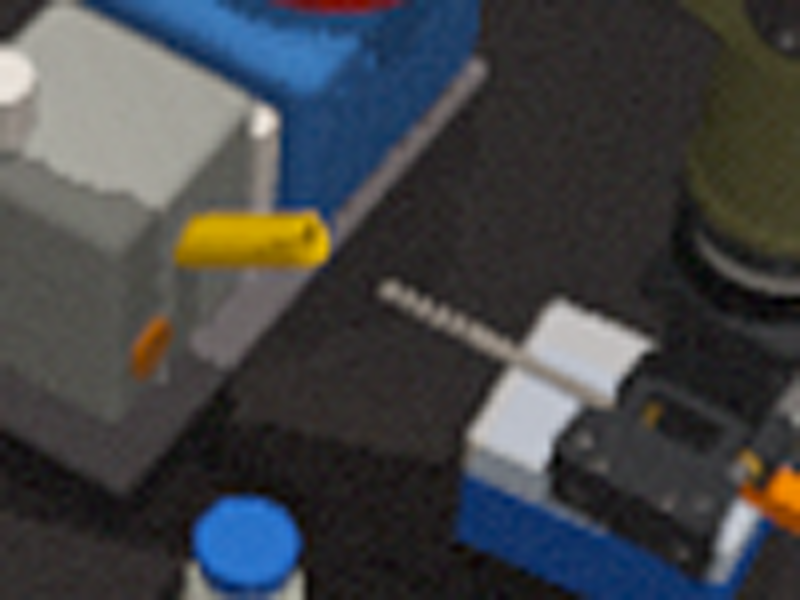

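Emit:
step_arm --pt "-1 0 0 -0.1 0" --pt "-1 0 0 -0.25 0" --pt "-1 0 0 -0.4 0" --pt "-1 0 0 -0.5 0" --pt "-1 0 0 -0.56 0"

```text
t: 26.0
tcp_pos: [0.7716, 0.0856, 0.2005]
orientation: [180.0, 0.2, -179.7]
ft_force: [0.7, -0.7, -1.3]
grip_width: 0.0137
```

Emit:
step_arm --pt "-1 0.06 -0.13 0 0" --pt "-1 0.15 -0.35 0 0" --pt "-1 0.25 -0.58 0 0" --pt "-1 0.33 -0.77 0 0" --pt "-1 0.36 -0.84 0 0"

```text
t: 26.5
tcp_pos: [0.716, -0.0463, 0.1976]
orientation: [-179.8, -0.1, -180.0]
ft_force: [-0.4, -0.9, -1.0]
grip_width: 0.0133
```

Emit:
step_arm --pt "-1 0.06 -0.13 0 0" --pt "-1 0.15 -0.35 0 0" --pt "-1 0.25 -0.58 0 0" --pt "-1 0.33 -0.77 0 0" --pt "-1 0.36 -0.84 0 0" --pt "-1 0.36 -0.84 0 0" --pt "-1 0.36 -0.84 0 0"

```text
t: 27.2
tcp_pos: [0.6653, -0.1639, 0.1978]
orientation: [179.8, 0.1, -179.6]
ft_force: [0.3, -0.2, -0.6]
grip_width: 0.0137
```

```bash
python3 look.py 14 300 130 255 170
```

```text
27.2 [ 0.6653 -0.1639  0.1978] [ 179.8337    0.0695 -179.5686] [ 0.2568 -0.1614 -0.586 ] 0.013725122513655057
```

View pics/l14.png

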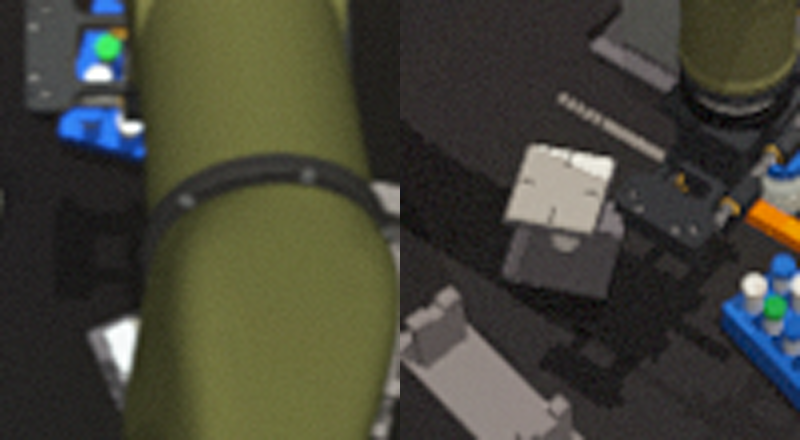

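```bash
cat > vp.py <<'E'
from h import *
def vp(u,v,tcp,yaw):
    o,d=ray("scene",u,v); yw=np.radians(yaw); n=np.array([-np.sin(yw),np.cos(yw),0]); return o+d*((np.array(tcp)-o)@n)/(d@n)
def shaft(im,box,tcp,yaw):
    x,y,w,h=box; hs=cv2.cvtColor(im,cv2.COLOR_BGR2HSV)[y:y+h,x:x+w]
    return hs
E
python3 - <<'E'
from vp import *
im=cv2.imread('pics/scene14.png')
cv2.imwrite('pics/z14.png',cv2.resize(im[180:240,280:360],None,fx=10,fy=10,interpolation=cv2.INTER_CUBIC))
tcp=(.6653,-.1639,.1978)
for p in((295.3,194.3),(321,210)): print(vp(*p,tcp,-179.57))
E
```

```text
[ 0.5134 -0.165   0.2178]
[ 0.6083 -0.1643  0.2156]
```

View pics/z14.png

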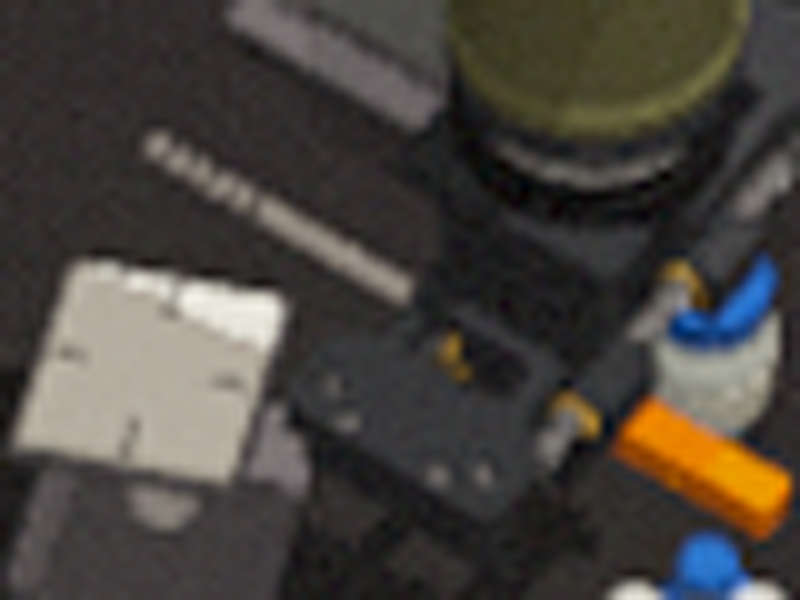

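```bash
python3 - <<'E'
from vp import *
tcp=(.6653,-.1639,.1978)
f=lambda u,v:((u+.5)/10-.5+280,(v+.5)/10-.5+180)
A=vp(*f(148,140),tcp,-179.57);B=vp(*f(405,287),tcp,-179.57)
print(A,B,np.degrees(np.arctan2((B-A)[2],(B-A)[0])))
im=cv2.imread('pics/scene14.png').astype(int)
# shaft pixels: bright grey in strip
g=im.sum(2); P=[]
for u in range(297,320):
    vc=194.0+(u-294.4)*.572; vs=np.arange(int(vc)-5,int(vc)+6); w=np.clip(g[vs,u]-230,0,None).astype(float)
    if w.sum()>0:P.append(((vs*w).sum()/w.sum(),u))
P=np.array(P); k=np.polyfit(P[:,1],P[:,0],1); r=P[:,0]-np.polyval(k,P[:,1]); print(k,r.std())
A=vp(297,np.polyval(k,297),tcp,-179.57);B=vp(319,np.polyval(k,319),tcp,-179.57); print(A,B,np.degrees(np.arctan2((B-A)[2],(B-A)[0])))
E
```

```text
[ 0.5098 -0.1651  0.2188] [ 0.6049 -0.1644  0.2218] 1.811302680690227
[ 0.5752 24.4942] 0.1879228399067484
[ 0.5198 -0.165   0.2176] [ 0.6011 -0.1644  0.2199] 1.5751655428797313
```

Emit:
step_arm --pt "-1 0.03 -0.01 0.1 0" --pt "-1 0.057 -0.014 0.25 0" --pt "-1 0.057 -0.014 0.4 0" --pt "-1 0.057 -0.014 0.52 0" --pt "-1 0.057 -0.014 0.6 0" --pt "-1 0.057 -0.014 0.62 0" --pt "-1 0.057 -0.014 0.62 0" --pt "-1 0.057 -0.014 0.62 0"

```text
t: 28.1
tcp_pos: [0.6565, -0.169, 0.1057]
orientation: [-180.0, 0.1, -179.7]
ft_force: [-0.4, -0.5, -0.3]
grip_width: 0.0135
```

Emit:
step_arm --pt "-1 0 0 0 0" --pt "-1 0 0 0 0" --pt "-1 0 0 0 0" --pt "-1 0 0 0 0" --pt "-1 0 0 0 0" --pt "-1 0 0 0 0"

```text
t: 28.7
tcp_pos: [0.6556, -0.1693, 0.1047]
orientation: [180.0, -0.0, -179.7]
ft_force: [0.6, 0.7, -1.2]
grip_width: 0.0136
```

```bash
python3 look.py 15 300 130 255 170; python3 - <<'E'
from h import *
im=cv2.imread('pics/scene15.png')
cv2.imwrite('pics/z15.png',cv2.resize(im[190:250,275:355],None,fx=10,fy=10,interpolation=cv2.INTER_CUBIC))
E
```

```text
28.7 [ 0.6556 -0.1693  0.1047] [ 179.9947   -0.0017 -179.7168] [ 0.6388  0.7283 -1.1677] 0.013561384862385709
```

View pics/z15.png

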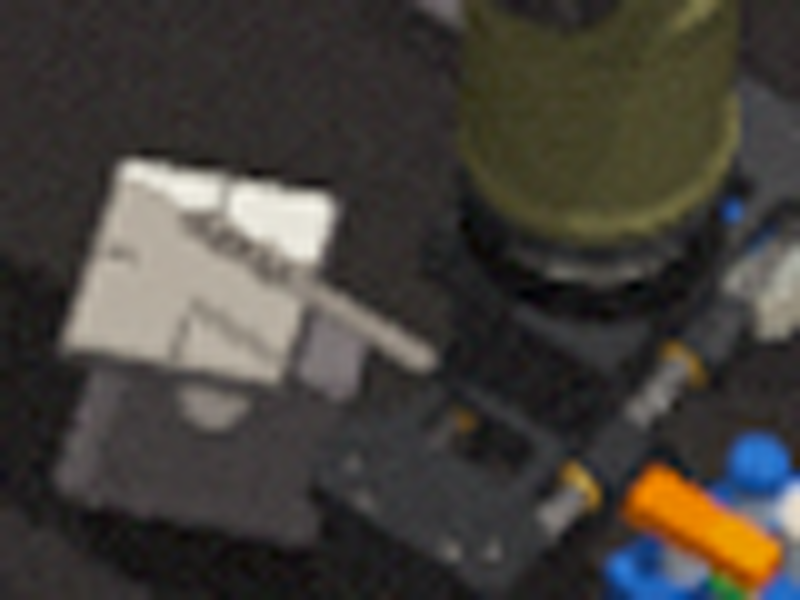

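View pics/l15.png

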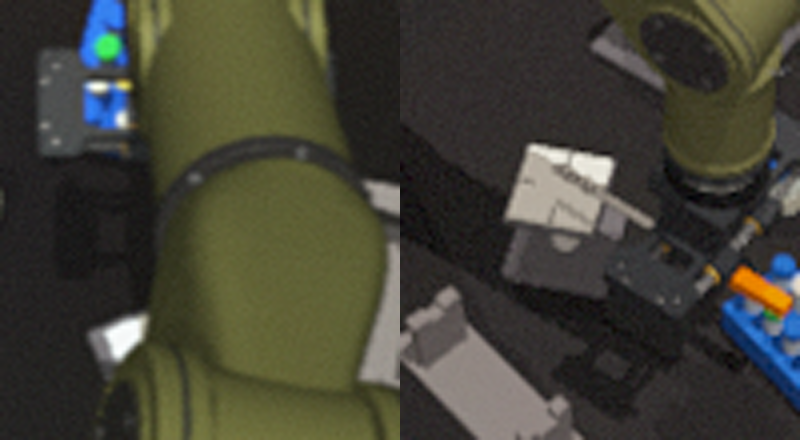

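```bash
python3 - <<'E'
from vp import *
f=lambda u,v:((u+.5)/10-.5+275,(v+.5)/10-.5+190)
g=lambda p:(proj("scene",p)-[275,190]+.5)*10-.5
tcp=(.6556,-.1693,.1047)
print("tip",vp(*f(188,218),tcp,-179.7),"near grip",vp(*f(430,357),tcp,-179.7))
print("tile",[plane("scene",*f(*q),.09) for q in((122,160),(338,190),(285,380),(65,352))], plane("scene",*f(202.5,270.5),.09))
print(g((.5,-.170,.1245)))
E
```

```text
tip [ 0.5024 -0.1701  0.1238] near grip [ 0.5979 -0.1696  0.1299]
tile [array([ 0.4542, -0.1481,  0.09  ]), array([ 0.5191, -0.1157,  0.09  ]), array([ 0.5502, -0.1838,  0.09  ]), array([ 0.4869, -0.217 ,  0.09  ])] [ 0.5029 -0.1667  0.09  ]
[182.1473 212.8984]
```

Emit:
step_arm --pt "-1 0 0.02 0 0" --pt "-1 0 0.02 0 0" --pt "-1 0 0.02 0 0" --pt "-1 0 0.02 0 0"

```text
t: 29.2
tcp_pos: [0.6556, -0.1663, 0.1048]
orientation: [-180.0, 0.0, -179.7]
ft_force: [0.5, 0.3, -1.4]
grip_width: 0.0136
```

```bash
python3 sl.py 16 275 190; python3 - <<'E'
from vp import *
s=ctrl.get_state(); tcp=s['tcp_pos']; yaw=s['orientation'][2]; print(tcp,yaw)
im=cv2.imread('pics/scene16.png'); hs=cv2.cvtColor(im,cv2.COLOR_BGR2HSV)
# handle: orange mask, fit line -> direction of top/side mixture; compare with predicted silhouettes at tilts
m=(hs[...,0]>5)&(hs[...,0]<20)&(hs[...,1]>180)&(hs[...,2]>90); m[:225]=0; m[:,:330]=0; m[260:]=0; m[:,365:]=0
p=np.argwhere(m)[:,::-1]; print(len(p),p.min(0),p.max(0),p.mean(0))
g=im.astype(int).sum(2)
for u in range(306,320):
    print(u,g[195:235,u][ (np.arange(40)>(int(210+(u-293)*.575)-195-6))&(np.arange(40)<(int(210+(u-293)*.575)-195+8))], int(210+(u-293)*.575)-5)
E
```

```text
29.2 [ 0.6556 -0.1663  0.1048] [-179.9991    0.0023 -179.7126] [ 0.4697  0.2969 -1.3752] 0.013630899755092123
[ 0.6556 -0.1663  0.1047] -179.7174005209892
75 [338 236] [353 247] [344.16   241.0133]
306 [672 666 660 604 392 361 403 311 212 272 304 341 362] 212
307 [534 379 261 155 282 406 380 320 366 361 358 351 357] 213
308 [229 165 159 132 152 323 427 373 346 364 352 355 359] 213
309 [139 133 148 128 279 409 414 366 345 364 365 362 368] 214
310 [138 149 147 128 141 298 417 380 335 356 361 344 338] 214
311 [146 134 148 134 196 356 410 348 302 277 242 165 116] 215
312 [142 145 137 148 123 274 409 387 270 106 103 152 134] 215
313 [135 137 133 131 142 329 438 357 209 118 133 159 139] 216
314 [141 137 139 123 280 415 415 327 166 130 127 141 152] 217
315 [141 141 147 129 136 283 420 378 264 131 134 139 133] 217
316 [134 147 139 131 198 361 424 338 186 141 146 146 163] 218
317 [141 147 146 145 123 288 414 387 249 125 141 159 168] 218
318 [144 149 144 138 169 306 367 203 107 133 178 150 111] 219
319 [142 149 147 141 130 160 159  72 105 172 146 100 160] 219
```

View pics/s16.png

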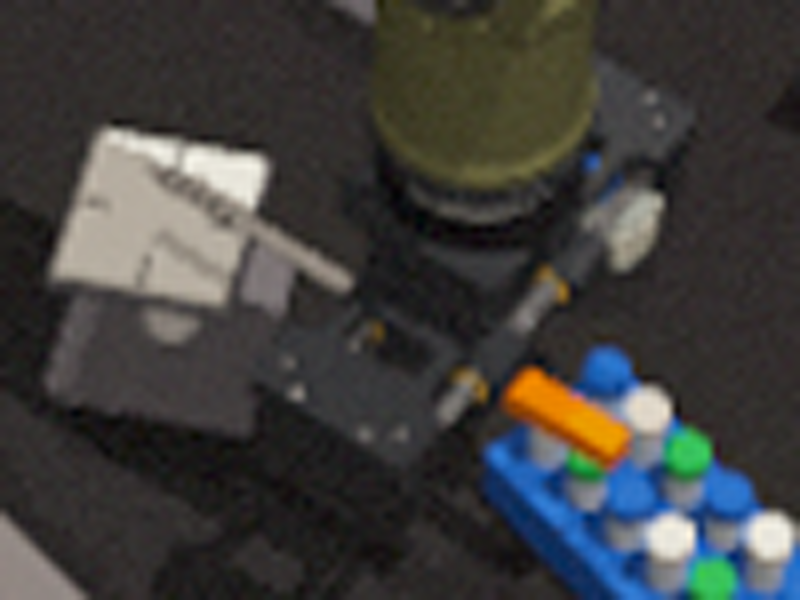

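```bash
python3 - <<'E'
from vp import *
s=ctrl.get_state(); tcp=s['tcp_pos']; yaw=s['orientation'][2]
im=cv2.imread('pics/scene16.png').astype(int).sum(2)
# shaft near the hand, dark background, columns 312..317
P=[]
for u in range(311,318):
    vc=222.65+(u-314)*.57; vs=np.arange(int(round(vc))-4,int(round(vc))+5); w=np.clip(im[vs,u]-150,0,None).astype(float)
    w[abs(vs-vc)>3.2]=0; P.append((u,(vs*w).sum()/w.sum()))
P=np.array(P); print(P)
mid=P.mean(0); B=vp(*mid,tcp,yaw); A=vp(294.2,211.8,tcp,yaw); print(A,B,np.degrees(np.arctan2((B-A)[2],(B-A)[0])))
for th in(0,2,4):
    t=np.radians(th)
    for z0 in(.0195,.021):
      G=tcp+[0,0,z0]; d=np.array([-np.cos(t),-.005,-np.sin(t)])
      print(th,z0,proj("scene",G+.156*d),proj("scene",G+.05*d), [proj("scene",G-.065*d+np.array([-np.sin(t)*k*.008,j*.007,k*.008])).round(1) for k in(1,-1) for j in(-1,1)])
E
```

```text
[[311.     221.5915]
 [312.     221.477 ]
 [313.     222.1992]
 [314.     222.6295]
 [315.     223.4336]
 [316.     223.9379]
 [317.     224.4024]]
[ 0.503  -0.1671  0.1182] [ 0.5819 -0.1667  0.1254] 5.204218659285385
0 0.0195 [293.2381 210.2106] [320.1622 226.8016] [array([350. , 246.2]), array([352.6, 242.9]), array([349.7, 248.9]), array([352.3, 245.6])]
0 0.021 [293.2083 209.9434] [320.1565 226.5421] [array([350., 246.]), array([352.6, 242.7]), array([349.8, 248.6]), array([352.4, 245.3])]
2 0.0195 [293.3691 211.1911] [320.1766 227.1078] [array([349.9, 245.8]), array([352.6, 242.5]), array([349.8, 248.6]), array([352.4, 245.3])]
2 0.021 [293.3395 210.9256] [320.171  226.8489] [array([349.9, 245.5]), array([352.6, 242.2]), array([349.9, 248.3]), array([352.5, 245. ])]
4 0.0195 [293.5455 212.1932] [320.2068 227.4228] [array([349.8, 245.3]), array([352.5, 242. ]), array([349.9, 248.2]), array([352.5, 244.9])]
4 0.021 [293.5162 211.9294] [320.2013 227.1645] [array([349.9, 245.1]), array([352.5, 241.8]), array([349.9, 248. ]), array([352.6, 244.7])]
```

```bash
python3 - <<'E'
from vp import *
im=np.mean([ctrl.snapshot("scene").astype(float) for _ in range(8)],0); np.save('avg.npy',im)
c=np.clip(im[200:232,285:325],0,255).astype(np.uint8)
cv2.imwrite('pics/a17.png',cv2.resize(c,None,fx=20,fy=18.75 and 20,interpolation=cv2.INTER_CUBIC)[:600])
print(ctrl.get_state()['t'])
E
```

```text
29.65
```

View pics/a17.png

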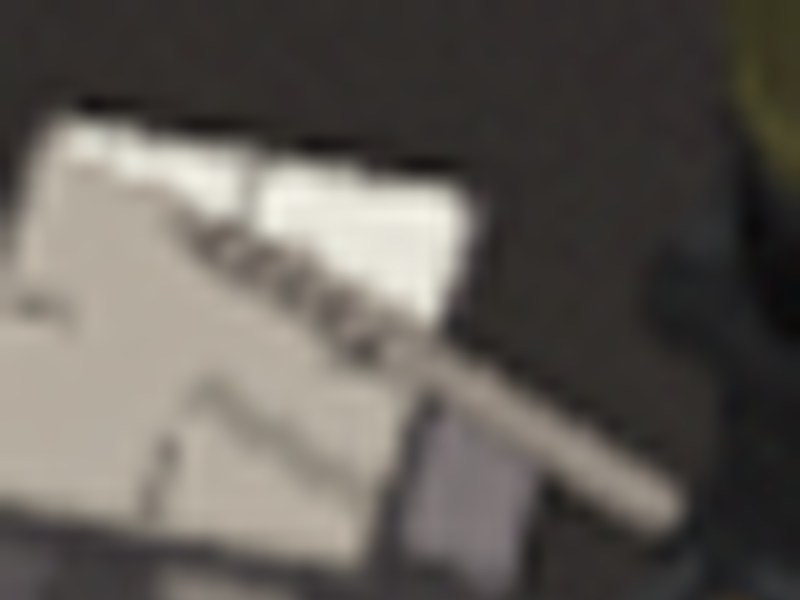

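```bash
python3 - <<'E'
from h import *
im=np.load('avg.npy').astype(np.uint8); cv2.imwrite('pics/f.png',im)
a=cv2.imread('pics/scene0.png')
for n,x in(("0",a),("f",im)):
    c=x[100:150,330:390]; cv2.imwrite(f'pics/wf{n}.png',cv2.resize(c,None,fx=6,fy=6,interpolation=2))
cv2.imwrite('pics/wf.png',np.hstack([cv2.imread('pics/wf0.png'),cv2.imread('pics/wff.png')]))
s=ctrl.get_state(); print(s['t'],s['tcp_pos'],np.abs(s['joint_vel']).max(),s['ft_force'],s['grip_width'])
E
```

```text
29.65 [ 0.6556 -0.1663  0.1047] 0.07691526829921601 [ 0.068  -0.5714 -0.4227] 0.01337229662906814
```

View pics/f.png

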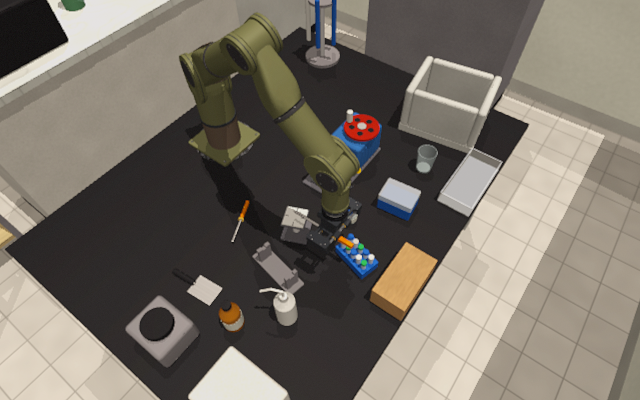

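View pics/wf.png

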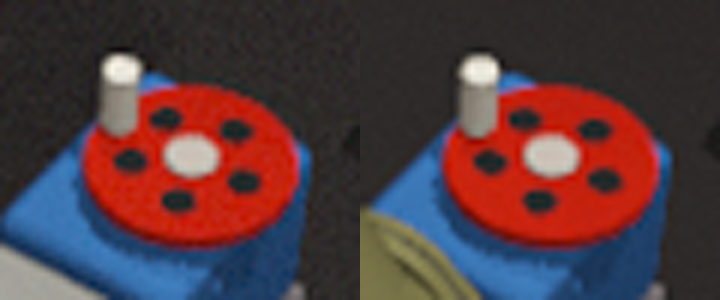

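```bash
python3 -c "
from workcell import ctrl
print(ctrl.job_done(), ctrl.get_state()['t'])"
```

```text
the job is handed in; nothing more can be done
the job is handed in; nothing more can be done
```

I did every step in the order asked and handed the job in at about 29.7 s of the 72 s; the hand-in gave no verdict.

- **Wheel:** I turned it one full clockwise turn by the spinner handle. Pictures from before and after show it back at the same position.
- **Gauge rod into the neck:** I took the rod from the cradle with a pinch near its balance point. The tool can only point down, so I let the neck's mouth tilt the rod in the fingers to the slant. I then pushed it in until it stopped. At the stop the reading was about 12 N with no further travel, and the handle's end was where a seated collar would put it. The gripper hid the collar itself from both cameras.
- **Drawing out:** I drew it out, levelling it against the lower lip of the mouth for the last few millimetres.
- **Final hold:** The tip is roughly 3 cm above the tile and within a few millimetres of its centre. The rod is still and touching nothing else, with joint speeds under 0.1 °/s and about 1 N at the wrist.

**Last checks:**
- **Tilt:** The rod is not perfectly level. The most careful estimate, from averaged frames, is about 2–3° tip down. Single pictures disagreed, from 1.6° to 5.2°, and I left it uncorrected.
- **Tip position:** The top camera was blocked by the arm, so the final tip position comes from the scene camera and the tool pose only.
- **Other things on the bench:** They look unmoved in the last scene picture.

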